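# Fit the ink tanks and close up the desk printer

## Task

The desk printer is standing open for new ink. Swing the clamp lever on the print carriage fully up and back, stand every ink tank that is on the table fully down in a bay of its own (any bay, either way round; bays may stay empty), and swing the clamp back down over them; then lift the knee of the cover's folding stay past centre to unlock it and lower the cover gently until it is fully shut. Leave the stamp, the stamp pad and the dish among the tanks where they are.

Things in the scene. Friction and masses are not known exactly. Their poses are not given: they have to be found in the camera images.
- printer: desktop ink printer, bone-coloured, 360 mm deep (x), 460 wide (y), case rim 132 mm above the table; origin at the centre of its underside, x to its back, y to its left as seen from the robot. The case opening under the cover runs from x -150 to +55 mm and y -218 to +218 mm; the case in front of and behind the opening is solid. Heavy, does not move
- cover_hinge (a point): middle of the cover's hinge line (parallel to the printer's y), at printer x +50 mm, height 132 mm
- cover_edge (a point): middle of the cover's free edge, on its outer face, 200 mm from the hinge line. The cover is a flat panel 8 mm thick, 452 mm wide; propped open it leans back 10 degrees past upright, its free edge 329 mm above the table
- cover (a joint): cover angle: 0 propped open (leaning back 10 degrees past upright), grows as it comes down, 1.745 fully shut and flush. Friction hinge: with the stay unlocked it stays where it is left and about 4 N at the free edge brings it down; with the stay locked it does not come down
- stay_knee (a joint): bend of the folding stay's knee: 0 locked (sagging 4.5 mm past the straight line against its stop), 0.125 straight, above that unlocked; it folds to about 2.9 as the cover is brought down. It keeps where it is put. The knee unlocks by lifting it up and towards the robot (along a line 53 degrees from upright); moving the tab about 20 mm that way unlocks it well
- knee_tab (a point): grip point of the black finger tab at the knee of the folding stay, near the right-hand end of the cover (printer y -190 mm). Tab 10 mm thick (printer y), 18 mm broad, reaching 54 mm out from the centre line of the lower arm, up and towards the robot; this point lies 36 mm out from the arm's centre line. The lower arm turns about a pin on the case at printer x -30, z 122 mm; the two arms are 72 mm each, flat steel 12 by 3 mm
- clamp (a joint): clamp lever of the print carriage: 0 down over the bays (locked), 1.6 fully up and back; friction holds it anywhere, about 1.5 N at the bar moves it
- clamp_grip (a point): centre of the black rubber sleeve (12 mm diameter, 50 mm long along the printer's y) in the middle of the clamp's 8 mm cross bar. It turns about an axis along the printer's y that lies 55 mm behind the bay centres (printer x) and 22 mm above the bay floors, 73 mm from this point; down, the bar crosses 12 mm in front of the bay centres, 1.5 mm above fully seated tanks; fully up, it stands 87 mm behind the bay centres, clear of them
- tank1: ink tank, a plain grey box with a black top, 52 (its x) by 40 (its y) by 44 mm high, about 80 g, heavier below; origin at the centre of its underside; identical both ways round; stands upright on the table, and in a bay with its x along the bay's x. Two to four of tank1..tank4 are present
- tank2: ink tank, a plain grey box with a black top, 52 (its x) by 40 (its y) by 44 mm high, about 80 g, heavier below; origin at the centre of its underside; identical both ways round; stands upright on the table, and in a bay with its x along the bay's x. Two to four of tank1..tank4 are present
- tank3: ink tank, a plain grey box with a black top, 52 (its x) by 40 (its y) by 44 mm high, about 80 g, heavier below; origin at the centre of its underside; identical both ways round; stands upright on the table, and in a bay with its x along the bay's x. Two to four of tank1..tank4 are present
- tank4: ink tank, a plain grey box with a black top, 52 (its x) by 40 (its y) by 44 mm high, about 80 g, heavier below; origin at the centre of its underside; identical both ways round; stands upright on the table, and in a bay with its x along the bay's x. Two to four of tank1..tank4 are present
- bay1 (a point): centre of the floor of one of the four ink bays in the print carriage (row along the printer's y, 50 mm apart; bay1 is the rightmost seen from the robot). Frame parallel to the printer's. A bay is 57 mm (x) by 45 mm (y) inside; its side dividers and corner posts stand 26 mm above this floor, its front and rear walls only 8 mm, with a 31 mm wide notch in the middle for fingers; the floor is 48 mm above the table and 84 mm below the rim of the case
- bay2 (a point): centre of the floor of one of the four ink bays in the print carriage (row along the printer's y, 50 mm apart; bay1 is the rightmost seen from the robot). Frame parallel to the printer's. A bay is 57 mm (x) by 45 mm (y) inside; its side dividers and corner posts stand 26 mm above this floor, its front and rear walls only 8 mm, with a 31 mm wide notch in the middle for fingers; the floor is 48 mm above the table and 84 mm below the rim of the case
- bay3 (a point): centre of the floor of one of the four ink bays in the print carriage (row along the printer's y, 50 mm apart; bay1 is the rightmost seen from the robot). Frame parallel to the printer's. A bay is 57 mm (x) by 45 mm (y) inside; its side dividers and corner posts stand 26 mm above this floor, its front and rear walls only 8 mm, with a 31 mm wide notch in the middle for fingers; the floor is 48 mm above the table and 84 mm below the rim of the case
- bay4 (a point): centre of the floor of one of the four ink bays in the print carriage (row along the printer's y, 50 mm apart; bay1 is the rightmost seen from the robot). Frame parallel to the printer's. A bay is 57 mm (x) by 45 mm (y) inside; its side dividers and corner posts stand 26 mm above this floor, its front and rear walls only 8 mm, with a 31 mm wide notch in the middle for fingers; the floor is 48 mm above the table and 84 mm below the rim of the case
- ink_pad: flat stamp-pad tin 66 x 44 x 16 mm; not to be disturbed, origin at the centre of its underside
- rubber_stamp: wooden rubber stamp, base 50 x 26 mm, turned handle, 66 mm high; not to be disturbed, origin at the centre of its underside
- clip_dish: small white dish, 68 mm across, 28 mm high; not to be disturbed, origin at the centre of its underside
Not all that is in view belongs to the job. Leave any blue, purple or red look-alike of the tank4 alone.

How it is judged:
On the way, in this order (a step that is already met when the one before it is completed fails the run):
1. the clamp lever is swung fully up (value of joint clamp above 1.35 rad), for 0.2 s.
2. every ink tank present stands fully down in a bay (((horizontal distance between tank1 and bay1 below 0.006 m and z of tank1 in the frame of bay1 between -0.004 and 0.004 m and angle between tank1's own z axis and vertical below 0.08 rad) or (horizontal distance between tank1 and bay2 below 0.006 m and z of tank1 in the frame of bay2 between -0.004 and 0.004 m and angle between tank1's own z axis and vertical below 0.08 rad) or (horizontal distance between tank1 and bay3 below 0.006 m and z of tank1 in the frame of bay3 between -0.004 and 0.004 m and angle between tank1's own z axis and vertical below 0.08 rad) or (horizontal distance between tank1 and bay4 below 0.006 m and z of tank1 in the frame of bay4 between -0.004 and 0.004 m and angle between tank1's own z axis and vertical below 0.08 rad)) and ((horizontal distance between tank2 and bay1 below 0.006 m and z of tank2 in the frame of bay1 between -0.004 and 0.004 m and angle between tank2's own z axis and vertical below 0.08 rad) or (horizontal distance between tank2 and bay2 below 0.006 m and z of tank2 in the frame of bay2 between -0.004 and 0.004 m and angle between tank2's own z axis and vertical below 0.08 rad) or (horizontal distance between tank2 and bay3 below 0.006 m and z of tank2 in the frame of bay3 between -0.004 and 0.004 m and angle between tank2's own z axis and vertical below 0.08 rad) or (horizontal distance between tank2 and bay4 below 0.006 m and z of tank2 in the frame of bay4 between -0.004 and 0.004 m and angle between tank2's own z axis and vertical below 0.08 rad)) and ((horizontal distance between tank3 and bay1 below 0.006 m and z of tank3 in the frame of bay1 between -0.004 and 0.004 m and angle between tank3's own z axis and vertical below 0.08 rad) or (horizontal distance between tank3 and bay2 below 0.006 m and z of tank3 in the frame of bay2 between -0.004 and 0.004 m and angle between tank3's own z axis and vertical below 0.08 rad) or (horizontal distance between tank3 and bay3 below 0.006 m and z of tank3 in the frame of bay3 between -0.004 and 0.004 m and angle between tank3's own z axis and vertical below 0.08 rad) or (horizontal distance between tank3 and bay4 below 0.006 m and z of tank3 in the frame of bay4 between -0.004 and 0.004 m and angle between tank3's own z axis and vertical below 0.08 rad)) and ((horizontal distance between tank4 and bay1 below 0.006 m and z of tank4 in the frame of bay1 between -0.004 and 0.004 m and angle between tank4's own z axis and vertical below 0.08 rad) or (horizontal distance between tank4 and bay2 below 0.006 m and z of tank4 in the frame of bay2 between -0.004 and 0.004 m and angle between tank4's own z axis and vertical below 0.08 rad) or (horizontal distance between tank4 and bay3 below 0.006 m and z of tank4 in the frame of bay3 between -0.004 and 0.004 m and angle between tank4's own z axis and vertical below 0.08 rad) or (horizontal distance between tank4 and bay4 below 0.006 m and z of tank4 in the frame of bay4 between -0.004 and 0.004 m and angle between tank4's own z axis and vertical below 0.08 rad))), for 0.3 s.
3. the clamp lever is down over the seated tanks (all of step 2 and value of joint clamp below 0.08 rad), for 0.2 s.
4. the stay's knee is lifted past centre while the cover is still up (value of joint stay_knee above 0.25 rad and value of joint cover below 0.6 rad), for 0.1 s.
5. the cover is fully shut (value of joint cover above 1.71 rad), for 0.3 s.
At the end, for the whole second after the job is handed in: Every tank present stands upright in a bay (within 6 mm of its centre, within 4 mm of its floor), the clamp is within 0.08 rad of fully down, the cover within 0.035 rad of fully shut and still (all of step 3 and value of joint cover above 1.71 rad and velocity of joint cover below 0.05 rad/s); the robot touches nothing.
It fails at once if the cover is slammed: it comes down faster than 2.5 rad/s (velocity of joint cover above 2.5 rad/s).
It fails at once if the stamp, the stamp pad or the dish is pushed more than 60 mm from its place (distance of any of ink_pad, rubber_stamp, clip_dish from where it was at the start of the episode above 0.06 m).
Of tank1, tank2, tank3, tank4 only 2 to 4 are there at a start; the rules pass over those that are not, and their reading is None.
At some moment in a run one of tank1, tank2, tank3, tank4 may be knocked a few centimetres aside while the robot is not near it.
It also fails if it takes over 210 s, if anything falls off the work surface, if the arm or the gripper's body presses on something with over 40 N, if the wrist force passes 120 N, or if a joint passes its speed limit or range.

## Robot

A 6-joint arm with a two-finger parallel gripper is mounted at the origin on the work surface. World frame = base frame: x ahead of the robot, y to its left, z up, the work surface at z = 0. Lengths are in m, angles in rad, forces in N, time in s.
With the tool pointing down it reaches from about 0.25 to 0.725 m from the base axis. Payload 4 kg.
Tool frame: the origin (TCP) lies at the very end of the fingers, on their centre line; the grasp point (between the pads) lies 19 mm behind it; x points along the fingers, z is the direction in which the jaws open and shut, and the axes are right-handed (so a half turn about x gives the same grasp; the last joint's range is limited). The gripper opens to 85 mm and grips with 20 to 120 N. Pads are 22 mm wide; open, the fingers measure 114 mm over their backs; the gripper's body (76 mm by 85 mm) begins 54 mm behind the grasp point. The pads swing forward as they close: fully open they stand 13 mm farther back than shut.
Start: joints at [-1.159, 0.241, 0.005, 1.335, 0, 1.571], TCP at [0.2, -0.458, 0.231] pointing down, gripper open.
Joint ranges: [-2.72, 2.72], [-1.05, 1.87], [-1.09, 1.28], [-1.99, 2.15], [-1.42, 1.44], [-3.14, 3.14]. Speed limits (rad/s): [2.79, 2.79, 3.14, 3.14, 3.14, 3.14].

## Interface

Orientations are given as a unit quaternion [x, y, z, w].
In Python, from workcell import bot gives the robot as it stands.
- The arm moves only by the tool step_arm, never from a script. Its argument "series" is a list of rows, each an object of numbers: "x", "y", "z": the shift along the world's x, y, z in cm; "twist": the turn about the world's z in degrees; "jaw": the finger opening in cm, from 0 to 8.54. In form: [{"x": .., "y": .., "z": .., "twist": .., "jaw": ..}, ...]. A call has 1 to 10 rows; each row is the pose to reach, as a shift and turn from the pose measured when the call began; what a row does not reach only later rows make up. A row lasts 1/12 s, in which the tool goes at most 41.7 mm and 7.16 degrees, less where a joint would pass 70% of its speed; a pose out of reach is approached as far as the arm can. A call with a gripper value outside its range is refused whole. The fingers move at their own pace and stop on an object; the grip force is fixed at half the most. Time passes only in rows, so rows that repeat a pose let the fingers close. It gives the time, the measured TCP pose, the force and the opening at its end, in the units of the state.
- bot.get_obs(): the state, without advancing time (a new reading comes with each control period).
- bot.camera(name): name is "scene" or "top" or "wrist"; returns (picture, depth): 420x560x3 uint8, red, green, blue; 420x560 float32, m along the optical axis (not along the pixel's ray), 0 where there is no reading.
- bot.camera_info(name): a dict with "camera_matrix" (3x3 intrinsics, pixels), "R" (3x3) and "t" (3): a world point X has camera coordinates R X + t; the wrist camera has in their place "mount" (4x4, takes a point from camera to tool coordinates, whose origin is the TCP and whose axes are the tool frame's). Camera axes: x right, y down, z forward; pixel columns grow to the right and rows downward; lengths in m; the calibration is good to about 2 mm. A picture is of the moment at which its call begins: read the wrist's pose just before it. camera_info takes no time and is no camera call.
- bot.job_done(): hands the job in, once; it reports no verdict.
The state is a dict: "clock": time; "joint_pos": joint angles; "joint_vel": joint speeds; "tau": joint torques, N m; "eef_pos": TCP position; "tool_rot": TCP orientation; "ft_force": force on the tool from outside, world axes, zero at the start; "ft_torque": the same for the moment, N m; "grip_width": finger opening in m.
Only numpy, scipy, OpenCV 4.12 (cv2) and the standard library are available. Lean on these libraries where they do the work, as an engineer would, in place of code of your own. Each camera call takes 0.05 s, during which the arm holds its last target.

## Working session

There is one attempt and no reset: what is moved stays moved. The work goes in short steps, Python scripts to look and compute and a tool call to move; the robot and the scene stay as the last step left them, time stands still between calls to the robot, and variables do not carry over. Pictures are saved under pics/ and viewed, and the job is handed in when it is done.

Besides the shell and the picture viewer there is one more tool, called after "Call:" as a command line: name --argument value ..., lists and objects as JSON in quotes. step_arm: Moves the arm, as the interface text tells. Its arguments: {"type":"object","properties":{"series":{"type":"array","items":{"type":"object","properties":{"x":{"type":"number"},"y":{"type":"number"},"z":{"type":"number"},"twist":{"type":"number"},"jaw":{"type":"number"}}}}},"required":["series"]}

```bash
mkdir -p pics; ls
cat > h.py <<'E'
import numpy as np,cv2
from workcell import bot
from scipy.spatial.transform import Rotation as Ro
def snap(n,f):
    o=bot.get_obs(); p,d=bot.camera(n); cv2.imwrite('pics/%s.png'%f,p[:,:,::-1]); np.savez('pics/%s.npz'%f,p=p,d=d,pos=o['eef_pos'],rot=o['tool_rot'],n=n); return p,d
def load(f):
    return np.load('pics/%s.npz'%f)
def pix(f,u,v,z=None):
    L=load(f);n=str(L['n']);ci=bot.camera_info(n);K=np.array(ci['camera_matrix'])
    r=np.array([(u-K[0,2])/K[0,0],(v-K[1,2])/K[1,1],1.])
    if 'mount' in ci:
        M=np.array(ci['mount']);Rw=Ro.from_quat(L['rot']).as_matrix();R=Rw@M[:3,:3];t=Rw@M[:3,3]+L['pos']
    else:
        R=np.array(ci['R']).T;t=-R@np.array(ci['t'])
    if z is None: return t+R@r*L['d'][int(round(v)),int(round(u))]
    d=R@r; return t+d*(z-t[2])/d[2]
def proj(f,X):
    L=load(f);n=str(L['n']);ci=bot.camera_info(n);K=np.array(ci['camera_matrix'])
    if 'mount' in ci:
        M=np.array(ci['mount']);Rw=Ro.from_quat(L['rot']).as_matrix();R=(Rw@M[:3,:3]).T;t=-R@(Rw@M[:3,3]+L['pos'])
    else: R=np.array(ci['R']);t=np.array(ci['t'])
    c=K@(R@np.array(X)+t);return c[:2]/c[2]
def crop(f,u0,v0,u1,v1,s,g):
    im=cv2.imread('pics/%s.png'%f)[v0:v1,u0:u1];cv2.imwrite('pics/%s.png'%g,cv2.resize(im,None,fx=s,fy=s,interpolation=cv2.INTER_CUBIC))
E
python3 - <<'E'
from h import *
np.set_printoptions(precision=4,suppress=True)
for n in['scene','top','wrist']: snap(n,n+'0'); print(n,bot.camera_info(n))
print(bot.get_obs())
E
```

```text
pics
scene {'camera_matrix': array([[411.3905,   0.    , 274.6147],
       [  0.    , 411.3905, 214.1908],
       [  0.    ,   0.    ,   1.    ]]), 'R': array([[-0.7048,  0.7094,  0.0035],
       [ 0.4857,  0.4861, -0.7266],
       [-0.5172, -0.5103, -0.6871]]), 't': array([ 0.3301, -0.158 ,  1.4269])}
top {'camera_matrix': array([[466.6958,   0.    , 275.0621],
       [  0.    , 466.6958, 214.8511],
       [  0.    ,   0.    ,   1.    ]]), 'R': array([[ 0.0252, -0.9995, -0.0192],
       [-0.9971, -0.0237, -0.0727],
       [ 0.0722,  0.021 , -0.9972]]), 't': array([0.0684, 0.572 , 1.2615])}
wrist {'camera_matrix': array([[290.527 ,   0.    , 278.2712],
       [  0.    , 290.527 , 205.7685],
       [  0.    ,   0.    ,   1.    ]]), 'mount': array([[ 0.0007, -0.2628,  0.9649, -0.1426],
       [-0.0001, -0.9649, -0.2628,  0.0659],
       [ 1.    ,  0.0001, -0.0007, -0.0017],
       [ 0.    ,  0.    ,  0.    ,  1.    ]])}
{'clock': 0.15, 'joint_pos': array([-1.159 ,  0.2413,  0.0041,  1.3352, -0.    ,  1.5708]), 'joint_vel': array([ 0.0007, -0.0007,  0.0036,  0.0006,  0.0009,  0.0007]), 'tau': array([  0.0002, -37.2635,  25.2638,   0.0124,  -0.    ,   0.    ]), 'eef_pos': array([ 0.1999, -0.4578,  0.2306]), 'tool_rot': array([ 0.3875,  0.5921, -0.3869,  0.5912]), 'ft_force': array([ 1.2029, -0.7488, -0.0772]), 'ft_torque': array([-0.008 , -0.0066,  0.0461]), 'grip_width': 0.08520439903820395}
```

View pics/top0.png

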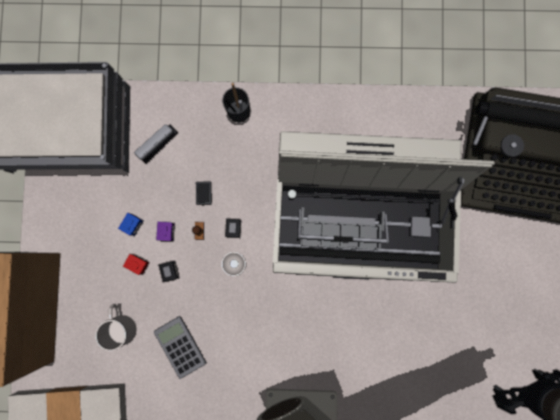

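View pics/scene0.png

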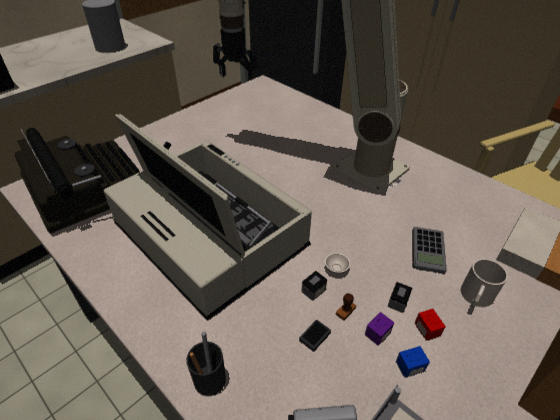

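View pics/wrist0.png

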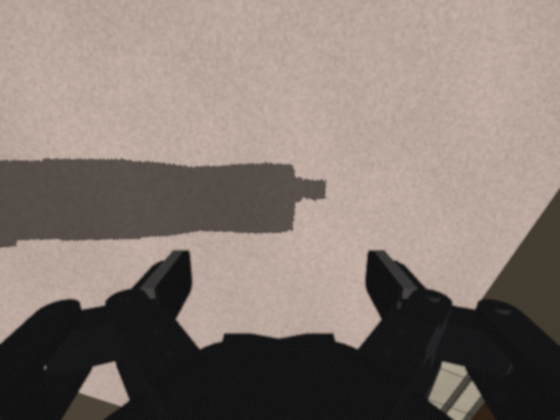

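Run:
```python
from h import *
np.set_printoptions(precision=4,suppress=True)
crop('top0',110,170,260,290,5,'c1'); crop('top0',265,120,475,290,3.8,'c2');crop('scene0',270,240,460,380,4,'c3')
for n,(u,v) in dict(cornFL=(274,272),cornFR=(456,279),hl=(282,150),tA=(233,228),tB=(168,271),pad=(203,192),stamp=(199,231),dish=(234,263)).items(): print(n,pix('top0',u,v))
```

```text
cornFL [ 0.4128  0.0818 -0.0023]
cornFR [ 0.4142 -0.3701  0.1333]
hl [0.6852 0.0647 0.3295]
tA [0.5301 0.1942 0.0469]
tB [0.4106 0.3646 0.0495]
pad [0.6293 0.2842 0.017 ]
stamp [0.5193 0.2833 0.0603]
dish [0.435  0.193  0.0048]
```

View pics/c1.png

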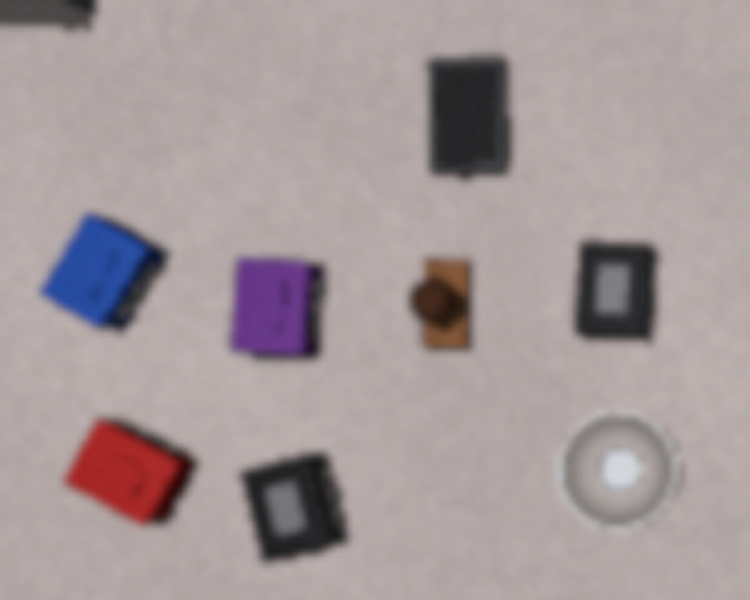

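View pics/c2.png

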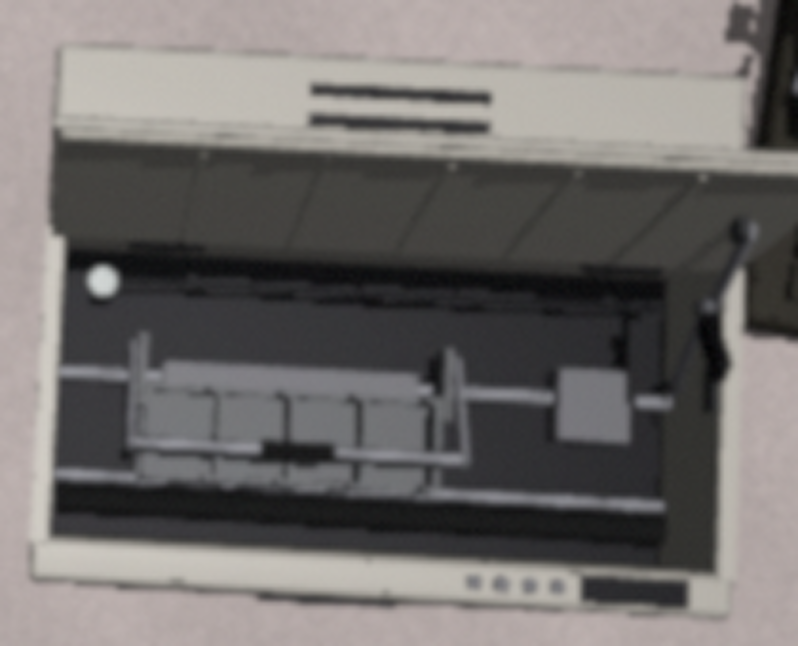

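View pics/c3.png

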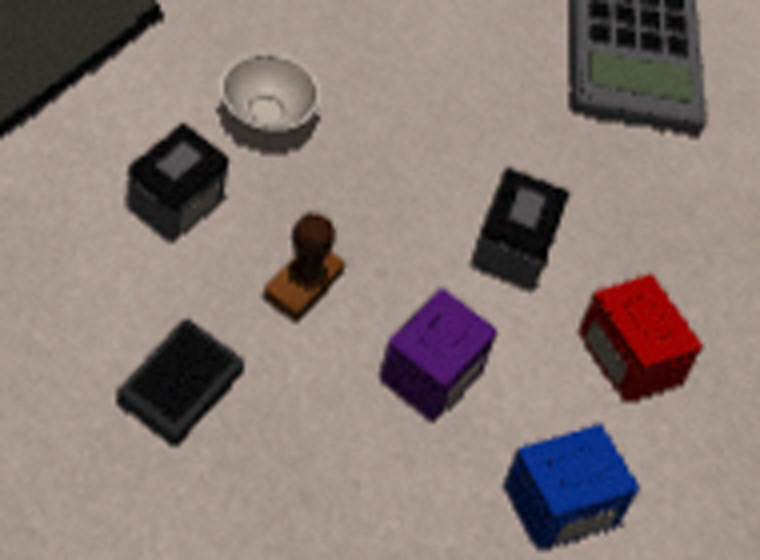

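Run:
```python
from h import *
np.set_printoptions(precision=4,suppress=True)
def cloud(f):
    L=load(f);n=str(L['n']);ci=bot.camera_info(n);K=np.array(ci['camera_matrix']);v,u=np.mgrid[:420,:560];d=L['d']
    c=np.stack([(u-K[0,2])/K[0,0]*d,(v-K[1,2])/K[1,1]*d,d],-1);R=np.array(ci['R']);return (c-np.array(ci['t']))@R
P=cloud('top0');P2=cloud('scene0')
for Q in(P,P2):
  m=(abs(Q[...,2]-.132)<.004)&(Q[...,0]>.35)&(Q[...,0]<.85)&(Q[...,1]>-.45)&(Q[...,1]<.15)
  pts=Q[m];r=cv2.minAreaRect((pts[:,:2]*1000).astype(np.float32));print(m.sum(),r,cv2.boxPoints(r), np.median(pts[:,2]))
L=load('top0')['p'];
z=P[...,2]
for name,(u,v) in dict(A=(233,228),B=(168,271)).items():
  m=np.zeros(z.shape,bool);m[v-16:v+17,u-16:u+17]=1;m&=(z>.036)&(z<.055)
  r=cv2.minAreaRect((P[m][:,:2]*1000).astype(np.float32));print(name,m.sum(),r,np.median(P[m][:,2]))
for Q,nm in((P2,'scene'),):
 for name,(u,v) in dict(A=(315,281),B=(402,291)).items():
  z2=Q[...,2];m=np.zeros(z2.shape,bool);m[v-16:v+17,u-16:u+17]=1;m&=(z2>.040)&(z2<.055)
  r=cv2.minAreaRect((Q[m][:,:2]*1000).astype(np.float32));print(name,m.sum(),r,np.median(Q[m][:,2]))
for n,(u,v) in dict(grip=(265+297/3.8,120+453/3.8),knee=(265+712/3.8,120+350/3.8),d12=(265+357/3.8,120+400/3.8),d23=(265+287/3.8,120+398/3.8)).items(): print(n,pix('top0',u,v))
o=bot.get_obs();print(Ro.from_quat(o['tool_rot']).as_matrix())
```

```text
5887 ((633.2791748046875, -179.02774047851562), (512.5062866210938, 442.4307556152344), 88.31719970703125) [[ 404.634  -428.6741]
 [ 846.874  -441.6666]
 [ 861.9243   70.6186]
 [ 419.6843   83.6111]] 0.13215436443279563
7641 ((633.650634765625, -168.27581787109375), (500.9529113769531, 447.74310302734375), 88.2032470703125) [[ 402.0357 -411.6098]
 [ 849.5587 -425.6484]
 [ 865.2656   75.0582]
 [ 417.7426   89.0968]] 0.13158377870813612
A 288 ((532.5509033203125, 195.58267211914062), (39.96122360229492, 51.64021301269531), 87.78837585449219) 0.04391487402478098
B 297 ((410.7875061035156, 367.9803161621094), (51.64539337158203, 41.03178405761719), 16.097431182861328) 0.04373285918251032
A 287 ((529.6349487304688, 199.49119567871094), (41.284847259521484, 54.384742736816406), 89.402099609375) 0.044092500657869224
B 304 ((407.7046203613281, 371.4829406738281), (55.58283996582031, 39.57439422607422), 15.734949111938477) 0.0441093511557864
grip [ 0.5058 -0.0943  0.1084]
knee [ 0.5732 -0.3361  0.2046]
d12 [ 0.5454 -0.1428  0.0524]
d23 [ 0.5449 -0.0922  0.0656]
[[-0.0007  0.9164  0.4002]
 [ 0.0014  0.4002 -0.9164]
 [-1.     -0.     -0.0016]]
```

```bash
cat >> h.py <<'E'
def cloud(f):
    L=load(f);n=str(L['n']);ci=bot.camera_info(n);K=np.array(ci['camera_matrix']);v,u=np.mgrid[:420,:560];d=L['d']
    if 'mount' in ci:
        M=np.array(ci['mount']);Rw=Ro.from_quat(L['rot']).as_matrix();R=(Rw@M[:3,:3]).T;t=-R@(Rw@M[:3,3]+L['pos'])
    else: R=np.array(ci['R']);t=np.array(ci['t'])
    c=np.stack([(u-K[0,2])/K[0,0]*d,(v-K[1,2])/K[1,1]*d,d],-1);Q=(c-t)@R;Q[d<=0]=np.nan;return Q
E
python3 - <<'E'
from h import *
np.set_printoptions(precision=4,suppress=True)
for f in('top0','scene0'):
  P=cloud(f).reshape(-1,3);m=abs(P[:,2]-.132)<.004;Q=P[m];Q=Q[(Q[:,0]>.38)&(Q[:,0]<.8)&(Q[:,1]<.12)&(Q[:,1]>-.45)]
  # front band edges by y bins
  fr=[];bk=[]
  for y in np.arange(-.36,.07,.01):
    s=Q[(abs(Q[:,1]-y)<.005)&(Q[:,0]<.47)]
    if len(s)>2: fr.append((y,s[:,0].min(),s[:,0].max()))
  fr=np.array(fr)
  for k in(1,2):
    if len(fr)>5: p=np.polyfit(fr[:,0],fr[:,k],1);print(f,'front',k,p,'x at y=-.15',np.polyval(p,-.15),'res',np.std(fr[:,k]-np.polyval(p,fr[:,0])))
  lf=[]
  for x in np.arange(.44,.74,.01):
    s=Q[(abs(Q[:,0]-x)<.005)]
    l=s[s[:,1]>0.0]; r=s[(s[:,1]<-.3)&(s[:,1]>-.40)]
    lf.append((x,l[:,1].max() if len(l) else np.nan,r[:,1].min() if len(r) else np.nan,l[:,1].min() if len(l) else np.nan))
  print(np.array(lf))
E
```

```text
top0 front 1 [0.0295 0.4187] x at y=-.15 0.4142585140539968 res 0.0007178130548355384
top0 front 2 [0.024  0.4456] x at y=-.15 0.44201701546481276 res 0.003077028349398693
[[ 0.44    0.0822 -0.3764  0.0001]
 [ 0.45    0.0826 -0.3766  0.0001]
 [ 0.46    0.0825 -0.376   0.0725]
 [ 0.47    0.0805 -0.3782  0.0703]
 [ 0.48    0.0807 -0.3785  0.0706]
 [ 0.49    0.081  -0.3782  0.0708]
 [ 0.5     0.0812 -0.3792  0.0711]
 [ 0.51    0.0789 -0.3788  0.0689]
 [ 0.52    0.0793 -0.3791  0.0691]
 [ 0.53    0.0795 -0.3791  0.0693]
 [ 0.54    0.0798 -0.378   0.0696]
 [ 0.55    0.0798 -0.3781  0.0698]
 [ 0.56    0.0777 -0.3798  0.0675]
 [ 0.57    0.0781 -0.3814  0.0678]
 [ 0.58    0.0782 -0.3811  0.068 ]
 [ 0.59    0.0784 -0.3822  0.0682]
 [ 0.6     0.0763 -0.3807  0.0685]
 [ 0.61    0.0764 -0.3824  0.0662]
 [ 0.62    0.0767 -0.3816  0.0665]
 [ 0.63    0.0769 -0.3824  0.0667]
 [ 0.64    0.0771     nan  0.0016]
 [ 0.65    0.0749     nan  0.0671]
 [ 0.66    0.0752     nan  0.0751]
 [ 0.67    0.0754     nan  0.0752]
 [ 0.68    0.0757     nan  0.0757]
 [ 0.69       nan     nan     nan]
 [ 0.7        nan 
[... 648 characters left out ...]
 [ 0.54    0.0851     nan  0.0709]
 [ 0.55    0.0831     nan  0.0706]
 [ 0.56    0.0826     nan  0.0698]
 [ 0.57    0.0834     nan  0.0704]
 [ 0.58    0.0835     nan  0.0702]
 [ 0.59    0.0817     nan  0.0706]
 [ 0.6     0.0813     nan  0.0683]
 [ 0.61    0.0816     nan  0.0701]
 [ 0.62    0.082      nan  0.0675]
 [ 0.63    0.0803     nan  0.0665]
 [ 0.64    0.0818 -0.3805  0.0686]
 [ 0.65    0.0807 -0.3766  0.0019]
 [ 0.66    0.0782 -0.3778  0.0003]
 [ 0.67    0.0787 -0.3798  0.0008]
 [ 0.68    0.0802 -0.3777  0.0001]
 [ 0.69    0.0788 -0.3757  0.0008]
 [ 0.7     0.0789 -0.3783  0.0003]
 [ 0.71    0.0765 -0.3788  0.0005]
 [ 0.72    0.077  -0.3774  0.0001]
 [ 0.73    0.0779 -0.3811  0.0001]]
```

Call:
step_arm --series '[{"x": 1,"y": 2,"z": 3,"twist": 7},{"x": 4,"y": 5,"z": 6,"twist": 14},{"x": 7,"y": 8,"z": 8,"twist": 21},{"x": 9,"y": 11,"z": 8,"twist": 28},{"x": 12,"y": 14,"z": 8,"twist": 35},{"x": 14,"y": 17,"z": 8,"twist": 42},{"x": 17,"y": 20,"z": 8,"twist": 49},{"x": 19,"y": 23,"z": 8,"twist": 56},{"x": 22,"y": 27,"z": 8,"twist": 63},{"x": 24,"y": 30,"z": 8,"twist": 64.6}]'

```text
$.series[0]: bad value
```

Call:
step_arm --series '[{"x": 2,"y": 2},{"x": 4,"y": 5},{"x": 5.5,"y": 6},{"x": 5.5,"y": 6}]'

```text
$.series[0]: bad value
```

Run:
```python
from h import *
np.set_printoptions(precision=4,suppress=True)
o=bot.get_obs();print(o['eef_pos'],Ro.from_quat(o['tool_rot']).as_matrix(),o['joint_pos'])
snap('wrist','w1')
```

```text
[ 0.1999 -0.4578  0.2306] [[-0.0007  0.9164  0.4002]
 [ 0.0014  0.4002 -0.9164]
 [-1.     -0.     -0.0016]] [-1.159   0.2413  0.0041  1.3352 -0.      1.5708]
```

View pics/w1.png

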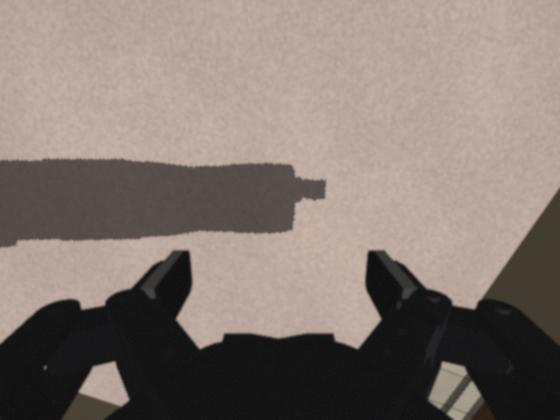

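Call:
step_arm --series '[{"x": 1,"y": 2,"z": 3,"twist": 7,"jaw": 8},{"x": 4,"y": 5,"z": 6,"twist": 14,"jaw": 8},{"x": 7,"y": 8,"z": 8,"twist": 21,"jaw": 8},{"x": 9,"y": 11,"z": 8,"twist": 28,"jaw": 8},{"x": 12,"y": 14,"z": 8,"twist": 35,"jaw": 8},{"x": 14,"y": 17,"z": 8,"twist": 42,"jaw": 8},{"x": 17,"y": 20,"z": 8,"twist": 49,"jaw": 8},{"x": 19,"y": 23,"z": 8,"twist": 56,"jaw": 8},{"x": 22,"y": 27,"z": 8,"twist": 63,"jaw": 8},{"x": 24,"y": 30,"z": 8,"twist": 64.6,"jaw": 8}]'

```text
clock: 1.03
eef_pos: [0.4393, -0.1583, 0.3107]
tool_rot: [0.01, 0.707, -0.01, 0.707]
ft_force: [0.8, -0.9, 0.1]
grip_width: 0.08
```

Run:
```python
from h import *
np.set_printoptions(precision=4,suppress=True)
o=bot.get_obs();print(o['eef_pos'],Ro.from_quat(o['tool_rot']).as_matrix(),o['joint_pos'])
snap('wrist','w1')
```

```text
[ 0.4393 -0.1583  0.3107] [[-0.0012  0.0271  0.9996]
 [-0.0001  0.9996 -0.0271]
 [-1.     -0.0002 -0.0012]] [-0.3456  0.1549  0.1025  1.5195 -0.0005  1.2524]
```

View pics/w1.png

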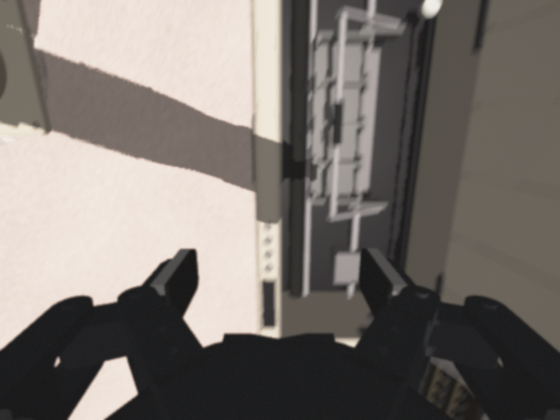

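Run:
```python
from h import *
np.set_printoptions(precision=4,suppress=True)
crop('w1',245,0,445,230,3.4,'c4')
```

```text
(no output)
```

View pics/c4.png

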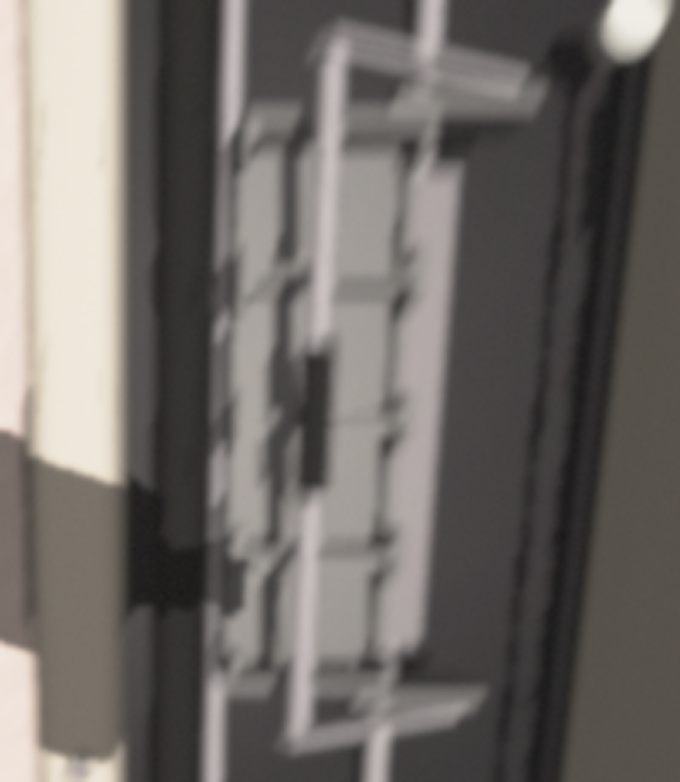

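Run:
```python
from h import *
np.set_printoptions(precision=4,suppress=True)
f='w1'
g=lambda a,b,z=None: pix(f,245+a/3.4,b/3.4,z)
print('sleeve',g(315,420,.105),g(315,420),'ends',g(316,350,.105),g(313,488,.105))
for n,(a,b) in dict(d34=(365,288),d23=(365,415),d12=(355,548),outL=(360,125),outR=(340,680)).items(): print(n,g(a,b,.074),g(a,b))
P=cloud(f)
# carriage profile: rows through a bay (row b=480 -> v=141)
for v in (66,88,141):
  print(v);print(P[v,306:410:2])
```

```text
sleeve [ 0.508  -0.0888  0.105 ] [ 0.5071 -0.0888  0.1097] ends [ 0.5078 -0.0663  0.105 ] [ 0.5079 -0.1114  0.105 ]
d34 [ 0.5307 -0.0437  0.074 ] [ 0.5308 -0.0436  0.0735]
d23 [ 0.5324 -0.0873  0.074 ] [ 0.5387 -0.0871  0.048 ]
d12 [ 0.5305 -0.1361  0.074 ] [ 0.5365 -0.1391  0.0489]
outL [0.5269 0.0086 0.074 ] [0.5273 0.009  0.0725]
outR [ 0.5265 -0.1879  0.074 ] [ 0.5283 -0.1899  0.0662]
66
[[ 0.4782 -0.0136  0.0324]
 [ 0.4812 -0.0131  0.0291]
 [ 0.4837 -0.0136  0.0313]
 [ 0.4843 -0.017   0.0496]
 [ 0.4861 -0.0183  0.0561]
 [ 0.4887 -0.0183  0.0558]
 [ 0.4921 -0.017   0.0481]
 [ 0.4946 -0.0171  0.0486]
 [ 0.4972 -0.0171  0.0483]
 [ 0.5001 -0.0169  0.0464]
 [ 0.5025 -0.017   0.047 ]
 [ 0.5048 -0.0175  0.0491]
 [ 0.5074 -0.0174  0.0482]
 [ 0.5101 -0.0174  0.0477]
 [ 0.5125 -0.0176  0.0483]
 [ 0.5039 -0.0285  0.1087]
 [ 0.5064 -0.0283  0.107 ]
 [ 0.5083 -0.0286  0.1084]
 [ 0.5111 -0.0282  0.1057]
 [ 0.5253 -0.0179  0.0484]
 [ 0.528  -0.0179  0.0478]
 [ 0.5304 -0.018   0.0483]
 [ 0.5333 -0.0179  0.0469]
 [ 0.5355 -0.0182  0.0483]
 [ 0.5384 -0.018   0.0467]
 [ 0.5405 -0.0184  0.0487]
 [ 
[... 2816 characters left out ...]
 0.5453 -0.1117  0.0558]
 [ 0.55   -0.1122  0.0486]
 [ 0.5528 -0.1123  0.0483]
 [ 0.5554 -0.1123  0.0486]
 [ 0.5582 -0.1124  0.0481]
 [ 0.5611 -0.1125  0.0477]
 [ 0.5641 -0.1126  0.0469]
 [ 0.5769 -0.1145  0.0145]
 [ 0.5798 -0.1145  0.0145]
 [ 0.5828 -0.1146  0.0145]
 [ 0.5857 -0.1147  0.0145]
 [ 0.5888 -0.1148  0.0139]
 [ 0.5918 -0.1149  0.014 ]
 [ 0.5947 -0.115   0.0142]
 [ 0.5973 -0.115   0.0149]
 [ 0.6003 -0.1151  0.0149]
 [ 0.6033 -0.1152  0.0147]
 [ 0.6063 -0.1153  0.0145]
 [ 0.6089 -0.1153  0.0154]
 [ 0.6122 -0.1154  0.0146]
 [ 0.6154 -0.1155  0.0139]
 [ 0.6181 -0.1156  0.0145]
 [ 0.621  -0.1156  0.0146]
 [ 0.6241 -0.1158  0.0141]
 [ 0.6272 -0.1158  0.0139]
 [ 0.6294 -0.1158  0.0155]]
```

Call:
step_arm --series '[{"x": 2,"y": 2,"z": 0,"twist": 0,"jaw": 4},{"x": 4.5,"y": 4.5,"z": -1,"twist": 0,"jaw": 4},{"x": 6.7,"y": 6.9,"z": -3,"twist": 0,"jaw": 4},{"x": 6.7,"y": 6.9,"z": -6,"twist": 0,"jaw": 4},{"x": 6.7,"y": 6.9,"z": -10,"twist": 0,"jaw": 4},{"x": 6.7,"y": 6.9,"z": -14,"twist": 0,"jaw": 4},{"x": 6.7,"y": 6.9,"z": -16,"twist": 0,"jaw": 4},{"x": 6.7,"y": 6.9,"z": -16,"twist": 0,"jaw": 4}]'

```text
clock: 1.75
eef_pos: [0.5057, -0.0824, 0.1446]
tool_rot: [0.01, 0.711, -0.005, 0.703]
ft_force: [-0.3, 0.7, -0.5]
grip_width: 0.0402
```

Run:
```python
from h import *
snap('wrist','w2')
```

```text
(no output)
```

View pics/w2.png

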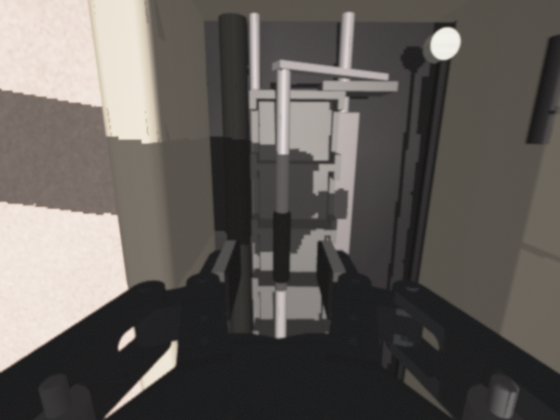

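Call:
step_arm --series '[{"x": 0,"y": -0.6,"z": -2,"twist": 0,"jaw": 4},{"x": 0,"y": -0.6,"z": -4,"twist": 0,"jaw": 4},{"x": 0,"y": -0.6,"z": -5.8,"twist": 0,"jaw": 4},{"x": 0,"y": -0.6,"z": -5.8,"twist": 0,"jaw": 4},{"x": 0,"y": -0.6,"z": -5.8,"twist": 0,"jaw": 0.9},{"x": 0,"y": -0.6,"z": -5.8,"twist": 0,"jaw": 0.9},{"x": 0,"y": -0.6,"z": -5.8,"twist": 0,"jaw": 0.9},{"x": 0,"y": -0.6,"z": -5.8,"twist": 0,"jaw": 0.9}]'

```text
clock: 2.47
eef_pos: [0.5066, -0.0892, 0.0916]
tool_rot: [0.009, 0.709, -0.006, 0.705]
ft_force: [-5.1, -1.2, 3.0]
grip_width: 0.01
```

Run:
```python
from h import *
print(bot.get_obs());snap('wrist','w3')
```

```text
{'clock': 2.4667, 'joint_pos': array([-0.17678016,  0.37883842, -0.18537396,  1.01416027,  0.00418889,
        1.41514026]), 'joint_vel': array([-0.00165499, -0.00171411, -0.00300244, -0.00304781,  0.00010516,
       -0.00089658]), 'tau': array([  0.86535193, -39.6079874 ,  24.34412777,  -2.17431754,
         0.46101191,  -0.07296867]), 'eef_pos': array([ 0.50659623, -0.08920943,  0.09159554]), 'tool_rot': array([ 0.00937766,  0.70945733, -0.00557013,  0.70466399]), 'ft_force': array([-5.14129004, -1.15241917,  3.04902705]), 'ft_torque': array([-0.09723699,  1.21158178, -0.1170231 ]), 'grip_width': 0.010026042117412296}
```

View pics/w3.png

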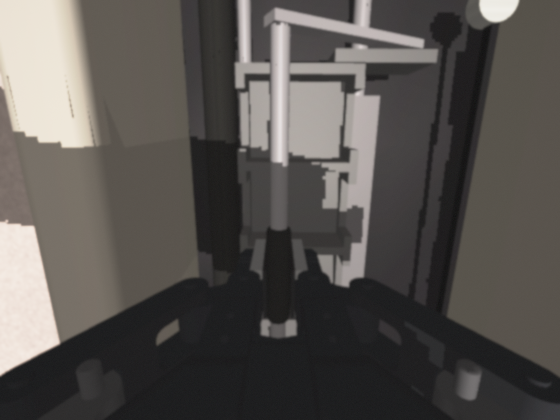

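Call:
step_arm --series '[{"x": 0.4,"y": 0,"z": 0.65,"twist": 0,"jaw": 0.9},{"x": 0.82,"y": 0,"z": 1.2,"twist": 0,"jaw": 0.9},{"x": 1.35,"y": 0,"z": 1.8,"twist": 0,"jaw": 0.9},{"x": 1.92,"y": -0.05,"z": 2.27,"twist": 0,"jaw": 0.9},{"x": 2.6,"y": -0.1,"z": 2.7,"twist": 0,"jaw": 0.9},{"x": 3.22,"y": -0.1,"z": 3.08,"twist": 0,"jaw": 0.9},{"x": 3.9,"y": -0.1,"z": 3.4,"twist": 0,"jaw": 0.9},{"x": 4.65,"y": -0.15,"z": 3.6,"twist": 0,"jaw": 0.9},{"x": 4.65,"y": -0.15,"z": 3.6,"twist": 0,"jaw": 0.9}]'

```text
clock: 3.27
eef_pos: [0.5537, -0.0906, 0.132]
tool_rot: [0.009, 0.709, -0.006, 0.705]
ft_force: [-9.2, 1.0, 15.9]
grip_width: 0.0098
```

Run:
```python
from h import *
snap('wrist','w4')
```

```text
(no output)
```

View pics/w4.png

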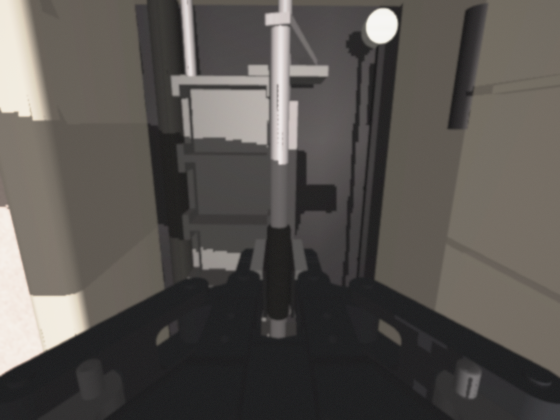

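Call:
step_arm --series '[{"x": 0.7,"y": 0,"z": 0.2,"twist": 0,"jaw": 0.9},{"x": 1.5,"y": 0,"z": 0.3,"twist": 0,"jaw": 0.9},{"x": 2.2,"y": -0.05,"z": 0.3,"twist": 0,"jaw": 0.9},{"x": 2.8,"y": -0.1,"z": 0.2,"twist": 0,"jaw": 0.9},{"x": 3.4,"y": -0.1,"z": 0.1,"twist": 0,"jaw": 0.9},{"x": 4.1,"y": -0.1,"z": -0.1,"twist": 0,"jaw": 0.9},{"x": 4.1,"y": -0.1,"z": -0.1,"twist": 0,"jaw": 0.9},{"x": 4.1,"y": -0.1,"z": -0.1,"twist": 0,"jaw": 0.9}]'

```text
clock: 3.98
eef_pos: [0.5908, -0.0916, 0.1346]
tool_rot: [0.009, 0.711, -0.006, 0.703]
ft_force: [-22.4, 1.4, 16.0]
grip_width: 0.0096
```

Run:
```python
from h import *
snap('wrist','w5');snap('scene','s5')
```

```text
(no output)
```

View pics/w5.png

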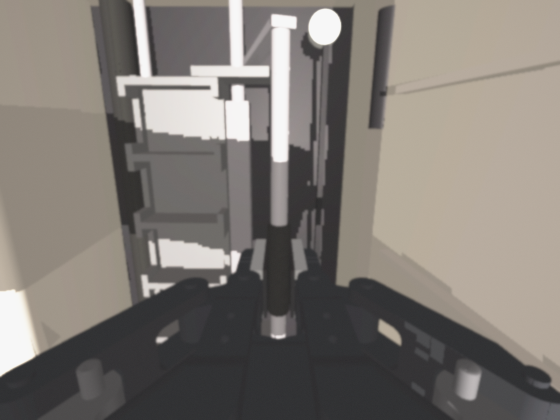

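View pics/s5.png

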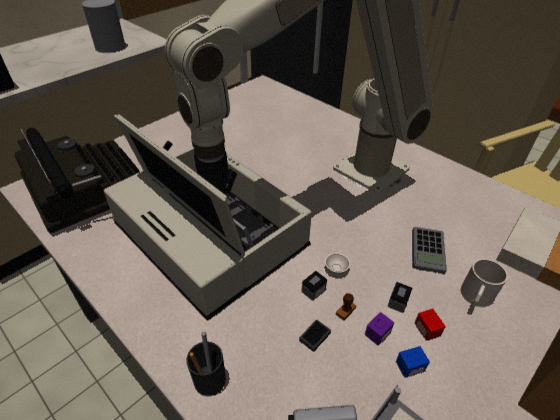

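Call:
step_arm --series '[{"x": -0.1,"y": 0,"z": 0,"twist": 0,"jaw": 2.5},{"x": -0.1,"y": 0,"z": 0,"twist": 0,"jaw": 2.5},{"x": -0.1,"y": 0,"z": 0,"twist": 0,"jaw": 2.5},{"x": -0.1,"y": 0,"z": 2,"twist": 0,"jaw": 2.5},{"x": -0.1,"y": 0,"z": 5,"twist": 0,"jaw": 2.5},{"x": -1,"y": 0,"z": 8,"twist": 0,"jaw": 2.5},{"x": -3,"y": 0,"z": 12,"twist": 0,"jaw": 2.5},{"x": -6,"y": 0,"z": 15,"twist": 0,"jaw": 5},{"x": -6,"y": 0,"z": 15,"twist": 0,"jaw": 7}]'

```text
clock: 4.83
eef_pos: [0.532, -0.0919, 0.2944]
tool_rot: [0.009, 0.705, -0.007, 0.709]
ft_force: [1.2, -0.7, 0.5]
grip_width: 0.0483
```

Run:
```python
from h import *
np.set_printoptions(precision=4,suppress=True)
snap('wrist','w6');print(bot.get_obs()['eef_pos'])
```

```text
[ 0.5327 -0.0919  0.2922]
```

View pics/w6.png

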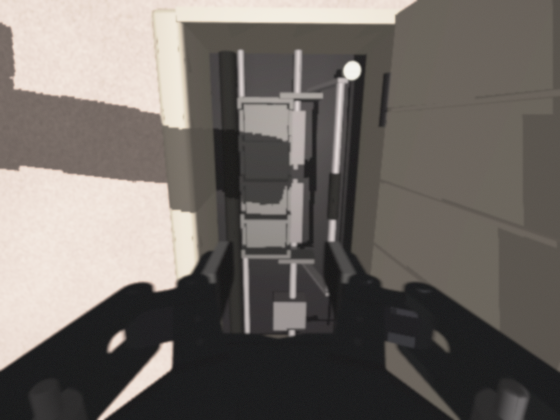

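Run:
```python
from h import *
np.set_printoptions(precision=4,suppress=True)
im=cv2.imread('pics/w6.png');im=np.clip(255*(im/255.)**.6,0,255).astype(np.uint8)[60:280,220:370];cv2.imwrite('pics/c6.png',cv2.resize(im,None,fx=3.6,fy=2.7*1,interpolation=cv2.INTER_CUBIC))
P=cloud('w6')
for u in(325,330,334,338,342): print(u,P[190,u])
```

```text
325 [ 0.6009 -0.1157  0.0133]
330 [ 0.5848 -0.0877  0.1443]
334 [ 0.5885 -0.0873  0.1464]
338 [ 0.5928 -0.0877  0.1453]
342 [ 0.6261 -0.116   0.0144]
```

View pics/c6.png

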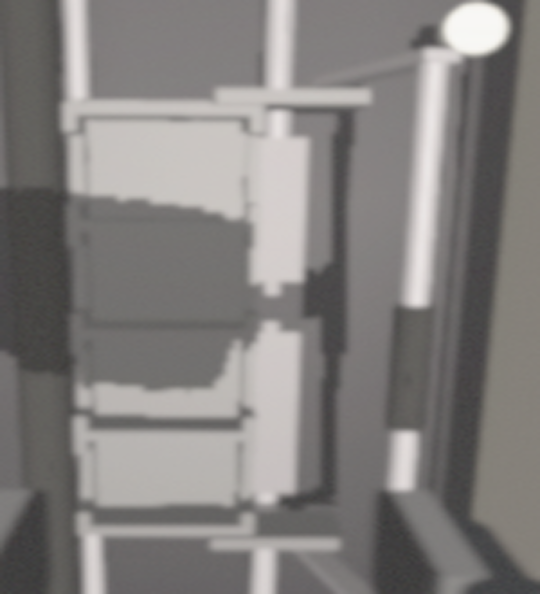

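Run:
```python
from h import *
np.set_printoptions(precision=4,suppress=True)
g=lambda a,b,z: pix('w6',220+a/3.6,60+b/2.7,z)
for n,(a,b) in dict(Louter=(165,101),Router=(165,537),d12=(165,422),d23=(165,323),d34=(165,218),FL=(62,110),RL=(268,110),FR=(77,527),RR=(255,527)).items(): print(n,g(a,b,.074))
print('floor',g(83,160,.048),g(250,160,.048))
print('sleeve',g(413,308,.142),g(408,431,.142),g(390,370,.142),g(430,370,.142))
P=cloud('w6');m=abs(P[...,2]-.074)<.003
Q=P[m];Q=Q[(Q[:,0]>.47)&(Q[:,0]<.57)&(Q[:,1]>-.22)&(Q[:,1]<.05)];
r=cv2.minAreaRect((Q[:,:2]*1000).astype(np.float32));print(r,len(Q))
# image borders by depth rows
for u in(262,270):
  c=P[60:300,u];print(u,[(60+i,c[i].round(4).tolist()) for i in range(240) if abs(c[i,2]-.074)<.004])
for v in (110,150,230):
  c=P[v,235:300];print(v,[(235+i,c[i].round(4).tolist()) for i in range(65) if .052<c[i,2]<.08])
```

```text
Louter [0.5192 0.0102 0.074 ]
Router [ 0.5124 -0.1966  0.074 ]
d12 [ 0.5144 -0.136   0.074 ]
d23 [ 0.516  -0.0876  0.074 ]
d34 [ 0.5176 -0.0396  0.074 ]
FL [0.4853 0.0072 0.074 ]
RL [0.5528 0.0057 0.074 ]
FR [ 0.4795 -0.1903  0.074 ]
RR [ 0.5465 -0.1919  0.074 ]
floor [ 0.4882 -0.0131  0.048 ] [ 0.5477 -0.0144  0.048 ]
sleeve [ 0.5896 -0.0716  0.142 ] [ 0.5895 -0.1205  0.142 ] [ 0.5836 -0.0956  0.142 ] [ 0.5952 -0.0959  0.142 ]
((525.0281372070312, -93.67465209960938), (89.81967163085938, 226.87469482421875), 0.024519437924027443) 1722
262 [(98, [0.5147, 0.0096, 0.0742]), (99, [0.5146, 0.0085, 0.0741]), (100, [0.5146, 0.0073, 0.075]), (101, [0.5146, 0.0062, 0.0748]), (102, [0.5145, 0.0052, 0.0729]), (141, [0.5128, -0.0399, 0.0729]), (142, [0.5129, -0.041, 0.0743]), (143, [0.5127, -0.0422, 0.0732]), (144, [0.5127, -0.0434, 0.0737]), (145, [0.5127, -0.0446, 0.0736]), (181, [0.511, -0.0896, 0.0717]), (182, [0.511, -0.0905, 0.0739]), (183, [0.511, -0.0917, 0.0746]), (184, [0.511, -0.0929, 0.0749]), (185, [0.5109, -0.0944, 0.0737]), (219, [0.5092, -0.1397, 0.0737]), (220, [0.5093, -0.1405
[... 1172 characters left out ...]
82, -0.0036, 0.0564]), (291, [0.5494, -0.0036, 0.0571]), (292, [0.5507, -0.0036, 0.056])]
150 [(239, [0.4841, -0.05, 0.0734]), (240, [0.4853, -0.0501, 0.0729]), (241, [0.4867, -0.05, 0.0742]), (242, [0.488, -0.05, 0.0746]), (243, [0.488, -0.0508, 0.0646]), (244, [0.488, -0.0516, 0.0533]), (288, [0.545, -0.0524, 0.0595]), (289, [0.5457, -0.0514, 0.0732]), (290, [0.547, -0.0514, 0.0733]), (291, [0.5481, -0.0514, 0.0746]), (292, [0.5494, -0.0515, 0.0733])]
230 [(243, [0.4812, -0.1606, 0.0562]), (244, [0.4825, -0.1608, 0.0557]), (245, [0.4839, -0.1609, 0.0557]), (246, [0.4849, -0.1621, 0.0524]), (287, [0.5423, -0.1622, 0.0557]), (288, [0.5437, -0.1623, 0.0554]), (289, [0.5451, -0.1626, 0.0548])]
```

Call:
step_arm --series '[{"x": 0,"y": 3,"z": 0,"twist": 0,"jaw": 6.5},{"x": 0,"y": 7,"z": 0,"twist": 0,"jaw": 6.5},{"x": 0,"y": 11,"z": 0,"twist": 0,"jaw": 6.5},{"x": 0,"y": 15,"z": 0,"twist": 0,"jaw": 6.5},{"x": 0,"y": 19,"z": -1,"twist": 0,"jaw": 6.5},{"x": 0,"y": 22,"z": -3,"twist": 0,"jaw": 6.5},{"x": 0,"y": 25,"z": -5,"twist": 0,"jaw": 6.5},{"x": 0,"y": 26,"z": -5,"twist": 0,"jaw": 6.5},{"x": 0,"y": 26,"z": -5,"twist": 0,"jaw": 6.5}]'

```text
clock: 5.63
eef_pos: [0.5325, 0.171, 0.2407]
tool_rot: [0.007, 0.707, -0.005, 0.708]
ft_force: [0.6, -1.1, -0.4]
grip_width: 0.065
```

Run:
```python
from h import *
np.set_printoptions(precision=4,suppress=True)
snap('wrist','w7');print(bot.get_obs()['eef_pos'])
P=cloud('w7');m=(abs(P[...,2]-.044)<.004).astype(np.uint8)
n,l,s,c=cv2.connectedComponentsWithStats(m)
for i in range(1,n):
  if s[i,4]>60: r=cv2.minAreaRect((P[l==i][:,:2]*1000).astype(np.float32));print(s[i],c[i],r)
```

```text
[0.5332 0.1694 0.242 ]
[128   0  56  26 942] [153.5159   8.9968] ((409.2743835449219, 362.250244140625), (52.578121185302734, 23.37384033203125), 15.162111282348633)
[235   0  49   2  64] [261.       0.2344] ((514.9049682617188, 364.975341796875), (1.4104498624801636, 49.178627014160156), 88.63558959960938)
[529 132  31  58 311] [538.2476 158.9614] ((838.5093994140625, 195.83026123046875), (65.69782257080078, 24.536285400390625), 88.09211730957031)
[ 254  146   45   35 1497] [275.5558 162.4469] ((528.9744873046875, 198.93673706054688), (39.49483108520508, 51.03520584106445), 87.69982147216797)
[215 253 128   5 338] [278.2219 254.7899] ((529.9385986328125, 82.91584014892578), (1.826178789138794, 161.96224975585938), 88.41742706298828)
[375 255  95   4 247] [421.1377 256.4858] ((713.122314453125, 77.27588653564453), (2.447575092315674, 119.40803527832031), 88.36087036132812)
[230 304   9  29 168] [234.0595 318.6667] ((467.8307800292969, -11.070049285888672), (45.12826156616211, 11.103036880493164), 86.81138610839844)
[246 304  38   4  90] [265.8222 305.2778] ((510.420166015625, 12.22426700592041), (5.292459964752197, 48.95221710205078), 88.34463500976562)
[297 322  11  12  77] [301.8571 327.2468] ((560.032470703125, -22.33891487121582), (13.577386856079102, 17.631311416625977), 0.8059365153312683)
[250 324  42  14 271] [272.4391 329.5978] ((517.410888671875, -26.289649963378906), (21.056249618530273, 55.6003303527832), 89.19957733154297)
```

View pics/w7.png

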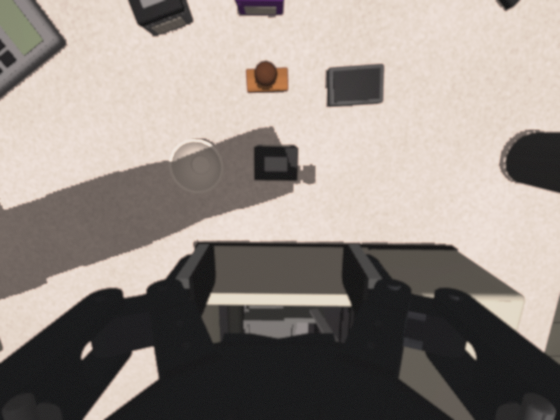

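Call:
step_arm --series '[{"x": -0.2,"y": 2,"z": -3,"twist": 0,"jaw": 6.5},{"x": -0.4,"y": 2.9,"z": -7,"twist": 0,"jaw": 6.5},{"x": -0.4,"y": 2.9,"z": -11,"twist": 0,"jaw": 6.5},{"x": -0.4,"y": 2.9,"z": -13,"twist": 0,"jaw": 6.5},{"x": -0.4,"y": 2.9,"z": -13,"twist": 0,"jaw": 6.5},{"x": -0.4,"y": 2.9,"z": -13,"twist": 0,"jaw": 6.5},{"x": -0.4,"y": 2.9,"z": -13,"twist": 0,"jaw": 6.5}]'

```text
clock: 6.27
eef_pos: [0.5316, 0.1979, 0.1146]
tool_rot: [0.009, 0.704, -0.006, 0.71]
ft_force: [1.0, 0.0, 0.4]
grip_width: 0.0652
```

```bash
cat >> h.py <<'E'
def tops(f,z,umin=0,vmax=420):
    P=cloud(f);m=(abs(P[...,2]-z)<.004).astype(np.uint8);m[vmax:]=0
    n,l,s,c=cv2.connectedComponentsWithStats(m)
    for i in range(1,n):
        if s[i,4]>150: r=cv2.minAreaRect((P[l==i][:,:2]*1000).astype(np.float32));print(s[i],c[i].round(0),np.round(r[0],1),np.round(r[1],1),round(r[2],1))
E
python3 - <<'E'
from h import *
np.set_printoptions(precision=4,suppress=True)
o=bot.get_obs();print(o['eef_pos'],Ro.from_quat(o['tool_rot']).as_matrix())
snap('wrist','w8');tops('w8',.044)
E
```

```text
[0.5316 0.1979 0.1146] [[ 0.0079  0.0207  0.9998]
 [ 0.0042  0.9998 -0.0208]
 [-1.      0.0044  0.0078]]
[ 242  191   68   51 3316] [275. 216.] [528.7 198.7] [40.4 52.1] 88.1
```

View pics/w8.png

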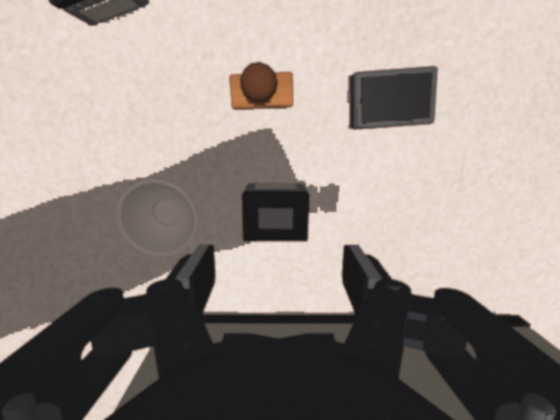

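Call:
step_arm --series '[{"x": -0.28,"y": 0.1,"z": -3,"twist": 0,"jaw": 6.5},{"x": -0.28,"y": 0.1,"z": -6,"twist": 0,"jaw": 6.5},{"x": -0.28,"y": 0.1,"z": -8.5,"twist": 0,"jaw": 6.5},{"x": -0.28,"y": 0.1,"z": -9.6,"twist": 0,"jaw": 6.5},{"x": -0.28,"y": 0.1,"z": -9.6,"twist": 0,"jaw": 6.5},{"x": -0.28,"y": 0.1,"z": -9.6,"twist": 0,"jaw": 6.5}]'

```text
clock: 6.82
eef_pos: [0.5302, 0.1995, 0.0205]
tool_rot: [0.009, 0.703, -0.005, 0.711]
ft_force: [0.1, 0.1, 0.3]
grip_width: 0.0647
```

Run:
```python
from h import *
np.set_printoptions(precision=4,suppress=True)
snap('wrist','w9')
```

```text
(no output)
```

View pics/w9.png

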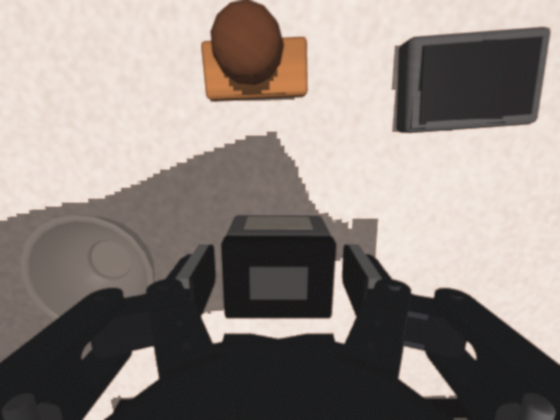

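Call:
step_arm --series '[{"x": -0.1,"y": 0,"z": 0,"twist": 0,"jaw": 4.9},{"x": -0.1,"y": 0,"z": 0,"twist": 0,"jaw": 4.9},{"x": -0.1,"y": 0,"z": 0,"twist": 0,"jaw": 4.9},{"x": -0.1,"y": 0,"z": 0,"twist": 0,"jaw": 4.9}]'

```text
clock: 7.2
eef_pos: [0.532, 0.2006, 0.0241]
tool_rot: [0.01, 0.701, -0.004, 0.713]
ft_force: [-0.6, -0.3, 7.7]
grip_width: 0.0507
```

Call:
step_arm --series '[{"x": 0,"y": 0,"z": 2,"twist": 0,"jaw": 4.9},{"x": 0,"y": 0,"z": 5,"twist": 0,"jaw": 4.9},{"x": 0,"y": 0,"z": 9,"twist": 0,"jaw": 4.9},{"x": 0,"y": 0,"z": 13,"twist": 0,"jaw": 4.9},{"x": 0,"y": 0,"z": 17,"twist": 0,"jaw": 4.9},{"x": 0,"y": 0,"z": 20,"twist": 0,"jaw": 4.9},{"x": 0,"y": 0,"z": 20,"twist": 0,"jaw": 4.9},{"x": 0,"y": 0,"z": 20,"twist": 0,"jaw": 4.9}]'

```text
clock: 7.87
eef_pos: [0.5337, 0.2013, 0.2279]
tool_rot: [0.011, 0.698, -0.003, 0.716]
ft_force: [0.3, -0.1, -1.9]
grip_width: 0.0508
```

Run:
```python
from h import *
np.set_printoptions(precision=4,suppress=True)
o=bot.get_obs();print(o['eef_pos'],Ro.from_quat(o['tool_rot']).as_matrix())
snap('wrist','w10');
P=cloud('w10');
for u in (250,280,310): print(P[285,u],P[300,u])
```

```text
[0.5337 0.2013 0.2279] [[ 0.0246  0.0204  0.9995]
 [ 0.0105  0.9997 -0.0207]
 [-0.9996  0.011   0.0244]]
[0.5186 0.1971 0.2478] [0.5183 0.189  0.2476]
[0.5328 0.1969 0.2483] [0.5326 0.1883 0.2473]
[0.5469 0.1964 0.2483] [0.5471 0.1879 0.2476]
```

View pics/w10.png

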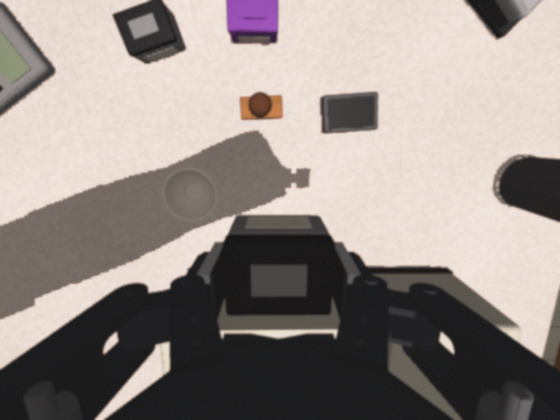

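Run:
```python
from h import *
np.set_printoptions(precision=4,suppress=True)
tops('w10',.248); print(pix('w10',280,316,.248),pix('w10',280,231,.248))
o=bot.get_obs();print(o['eef_pos'],o['joint_pos'])
```

```text
[ 207  236  143   79 8783] [278. 275.] [532.  199.8] [40.5 64.2] 88.2
[0.5324 0.18   0.248 ] [0.5333 0.2236 0.248 ]
[0.5323 0.2008 0.2254] [0.36   0.3631 0.1586 1.3445 0.0012 1.9513]
```

Call:
step_arm --series '[{"x": 0,"y": -2,"z": 0,"twist": 0,"jaw": 4.9},{"x": 0,"y": -6,"z": 0,"twist": 0,"jaw": 4.9},{"x": -0.5,"y": -10,"z": 0,"twist": -0.5,"jaw": 4.9},{"x": -1,"y": -14,"z": 0,"twist": -0.5,"jaw": 4.9},{"x": -1.6,"y": -18,"z": 0,"twist": -0.5,"jaw": 4.9},{"x": -1.6,"y": -22,"z": 0,"twist": -0.5,"jaw": 4.9},{"x": -1.6,"y": -25,"z": -1,"twist": -0.5,"jaw": 4.9},{"x": -1.6,"y": -26.7,"z": -3,"twist": -0.5,"jaw": 4.9},{"x": -1.6,"y": -26.7,"z": -5,"twist": -0.5,"jaw": 4.9},{"x": -1.6,"y": -26.7,"z": -5,"twist": -0.5,"jaw": 4.9}]'

```text
clock: 8.75
eef_pos: [0.5119, -0.0671, 0.1696]
tool_rot: [0.015, 0.704, -0.008, 0.71]
ft_force: [-1.3, 0.8, -0.9]
grip_width: 0.0502
```

Run:
```python
from h import *
np.set_printoptions(precision=4,suppress=True)
snap('wrist','w11');
o=bot.get_obs();print(o['eef_pos'],Ro.from_quat(o['tool_rot']).as_matrix());snap('wrist','w12')
```

```text
[ 0.5131 -0.0664  0.1717] [[ 0.0114  0.0307  0.9995]
 [ 0.01    0.9995 -0.0308]
 [-0.9999  0.0104  0.0111]]
```

View pics/w12.png

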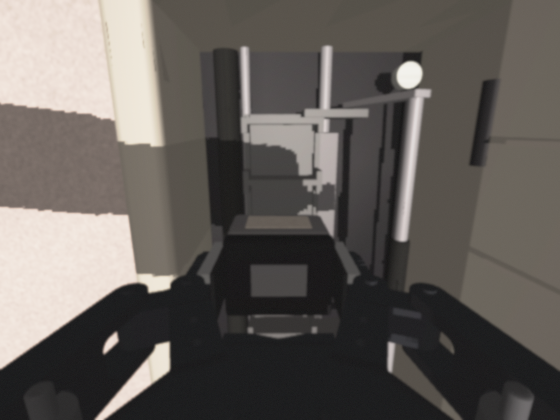

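Run:
```python
from h import *
np.set_printoptions(precision=4,suppress=True)
P=cloud('w12')
for v in (150,200):
  c=P[v,235:345];print(v,[(235+i,c[i].round(4).tolist()) for i in range(110) if .052<c[i,2]<.08])
for u in(275,290):
  c=P[90:220,u];print(u,[(90+i,c[i].round(4).tolist()) for i in range(130) if .066<c[i,2]<.08])
print(pix('w12',280,315,.1927),pix('w12',280,231,.1927),pix('w12',226,290,.1927),pix('w12',333,290,.1927))
```

```text
150 [(245, [0.4854, -0.0163, 0.0552]), (246, [0.4864, -0.0162, 0.0562]), (247, [0.4873, -0.0162, 0.0569]), (248, [0.4881, -0.0163, 0.0561]), (249, [0.489, -0.0163, 0.0562]), (314, [0.5461, -0.0182, 0.0554]), (315, [0.5468, -0.0181, 0.0568]), (316, [0.5478, -0.0182, 0.0556]), (317, [0.5487, -0.0182, 0.0557]), (318, [0.5496, -0.0183, 0.0556]), (319, [0.5503, -0.0183, 0.0564])]
200 [(246, [0.4837, -0.0612, 0.0562]), (247, [0.4844, -0.0617, 0.0544]), (248, [0.4855, -0.0614, 0.0554]), (249, [0.4864, -0.0614, 0.0556]), (250, [0.4872, -0.0616, 0.055]), (313, [0.5451, -0.0633, 0.056]), (314, [0.5459, -0.0631, 0.0568]), (315, [0.5468, -0.0633, 0.0564]), (316, [0.5478, -0.0633, 0.0563]), (317, [0.5489, -0.0637, 0.0548])]
275 [(117, [0.5127, 0.0099, 0.0745]), (118, [0.5126, 0.0091, 0.0746]), (119, [0.5126, 0.0084, 0.0733]), (120, [0.5126, 0.0076, 0.0732]), (121, [0.5126, 0.0068, 0.0742]), (122, [0.5125, 0.0061, 0.0743]), (123, [0.5125, 0.0053, 0.074]), (178, [0.511, -0.0399, 0.068]), (179, [0.511, -0.0399, 0.073]), (180, [0.511, -0.0406, 0.0739]), (181, [0.5109, -0.0413, 0.0752]), (182, [0.5109, -0.0422, 0.0749]), (183, [0.5109, -0.0431, 0.0741]), (184, [0.5109, -0.0438, 0.0753]), (185, [0.5108, -0.0448, 0.0741])]
290 [(117, [0.5246, 0.0095, 0.0739]), (118, [0.5246, 0.0088, 0.0735]), (119, [0.5245, 0.0079, 0.0751]), (120, [0.5246, 0.0073, 0.0724]), (121, [0.5245, 0.0065, 0.0735]), (122, [0.5246, 0.0057, 0.0727]), (123, [0.5245, 0.0049, 0.0729]), (178, [0.5238, -0.0403, 0.0681]), (179, [0.5236, -0.0402, 0.0738]), (180, [0.5235, -0.0409, 0.0747]), (181, [0.5235, -0.0418, 0.0746]), (182, [0.5235, -0.0427, 0.0743]), (183, [0.5234, -0.0434, 0.0749]), (184, [0.5234, -0.0443, 0.0747])]
[ 0.5119 -0.0866  0.1927] [ 0.5132 -0.0438  0.1927] [ 0.487  -0.0722  0.1927] [ 0.5373 -0.074   0.1927]
```

Run:
```python
from h import *
np.set_printoptions(precision=4,suppress=True)
P=cloud('w12');c=P[215:330,280];print([(215+i,c[i].round(4).tolist()) for i in range(0,115,1) if c[i,2]>.15])
c=P[300,215:345];print([(215+i,c[i].round(4).tolist()) for i in range(0,130,3)])
```

```text
[(215, [0.5137, -0.0484, 0.1518]), (216, [0.5136, -0.0474, 0.1572]), (217, [0.5136, -0.0481, 0.1568]), (218, [0.5136, -0.0477, 0.1601]), (219, [0.5136, -0.0476, 0.1624]), (220, [0.5135, -0.0479, 0.1631]), (221, [0.5135, -0.0479, 0.1649]), (222, [0.5135, -0.0481, 0.1662]), (223, [0.5135, -0.048, 0.168]), (224, [0.5134, -0.0477, 0.1706]), (226, [0.5134, -0.0478, 0.1738]), (227, [0.5133, -0.0476, 0.1758]), (228, [0.5133, -0.0483, 0.1755]), (229, [0.5133, -0.0481, 0.1774]), (230, [0.5133, -0.0483, 0.1784]), (232, [0.5132, -0.0486, 0.1805]), (233, [0.5132, -0.0489, 0.181]), (234, [0.5132, -0.0483, 0.1842]), (235, [0.5132, -0.0482, 0.1857]), (236, [0.5132, -0.0483, 0.187]), (237, [0.5131, -0.0485, 0.1876]), (238, [0.5131, -0.0484, 0.1892]), (239, [0.5131, -0.0484, 0.1906]), (240, [0.5131, -0.0489, 0.1905]), (241, [0.5131, -0.0496, 0.19]), (242, [0.5131, -0.0498, 0.1905]), (243, [0.513, -0.0498, 0.1919]), (244, [0.513, -0.0503, 0.1919]), (245, [0.513, -0.0509, 0.1916]), (246, [0.513, -0.0516, 0.1911]), (247, [0.513, -0.0517, 0.1919]), (248, [0.513, -0.0523, 0.1916]), (249, [0.5129, -0.0525,
[... 2989 characters left out ...]
0.5141, -0.0795, 0.1911]), (287, [0.5155, -0.0795, 0.1911]), (290, [0.517, -0.0793, 0.1916]), (293, [0.5184, -0.0786, 0.1928]), (296, [0.5199, -0.0797, 0.1912]), (299, [0.5211, -0.0782, 0.1936]), (302, [0.5227, -0.0794, 0.1918]), (305, [0.5242, -0.08, 0.1909]), (308, [0.5257, -0.0799, 0.1911]), (311, [0.5271, -0.08, 0.1911]), (314, [0.5285, -0.0799, 0.1913]), (317, [0.5297, -0.0789, 0.193]), (320, [0.5315, -0.0803, 0.1909]), (323, [0.5327, -0.0795, 0.1922]), (326, [0.5343, -0.0801, 0.1913]), (329, [0.5357, -0.0801, 0.1914]), (332, [0.5723, -0.1939, 0.0153]), (335, [0.5369, -0.0748, 0.1998]), (338, [0.5371, -0.0717, 0.2046]), (341, [0.5368, -0.0673, 0.2115]), (344, [0.5377, -0.0666, 0.2126])]
```

Call:
step_arm --series '[{"x": 0.3,"y": 0,"z": -1,"twist": 0,"jaw": 4.9},{"x": 0.4,"y": 0,"z": -2.5,"twist": 0,"jaw": 4.9},{"x": 0.4,"y": 0,"z": -4.5,"twist": 0,"jaw": 4.9},{"x": 0.4,"y": 0,"z": -6,"twist": 0,"jaw": 4.9},{"x": 0.4,"y": 0,"z": -6.5,"twist": 0,"jaw": 4.9},{"x": 0.4,"y": 0,"z": -6.5,"twist": 0,"jaw": 4.9},{"x": 0.4,"y": 0,"z": -6.5,"twist": 0,"jaw": 4.9}]'

```text
clock: 9.43
eef_pos: [0.5192, -0.0655, 0.1091]
tool_rot: [0.013, 0.701, -0.007, 0.713]
ft_force: [1.1, 0.4, -0.1]
grip_width: 0.0506
```

Run:
```python
from h import *
np.set_printoptions(precision=4,suppress=True)
o=bot.get_obs();print(o['eef_pos'],Ro.from_quat(o['tool_rot']).as_matrix());snap('wrist','w13')
P=cloud('w13')
c=P[150:330,280];i=[k for k in range(180) if .115<c[k,2]<.14];print(150+i[0],c[i[0]],150+i[-1],c[i[-1]])
c=P[300,205:350];i=[k for k in range(145) if .115<c[k,2]<.135];print(205+i[0],c[i[0]],205+i[-1],c[i[-1]])
```

```text
[ 0.5192 -0.0655  0.1091] [[ 0.0158  0.0284  0.9995]
 [ 0.0094  0.9995 -0.0286]
 [-0.9998  0.0099  0.0155]]
230 [ 0.5193 -0.0474  0.116 ] 314 [ 0.518  -0.0863  0.1284]
223 [ 0.4921 -0.0738  0.1343] 334 [ 0.5429 -0.0753  0.135 ]
```

View pics/w13.png

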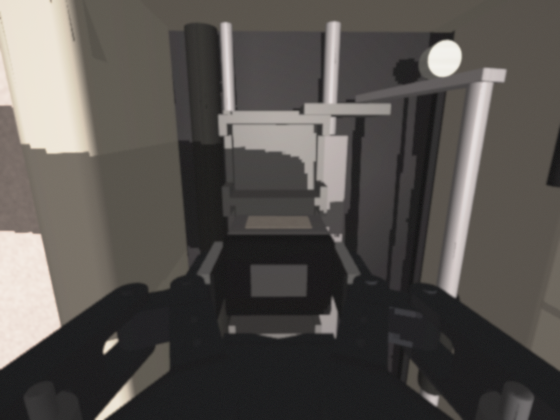

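Call:
step_arm --series '[{"x": -0.3,"y": 0,"z": 0,"twist": 0,"jaw": 4.9},{"x": -0.35,"y": 0,"z": -0.3,"twist": 0,"jaw": 4.9},{"x": -0.35,"y": 0,"z": -1,"twist": 0,"jaw": 4.9},{"x": -0.35,"y": 0,"z": -1.7,"twist": 0,"jaw": 4.9},{"x": -0.35,"y": 0,"z": -2.4,"twist": 0,"jaw": 4.9},{"x": -0.35,"y": 0,"z": -3.1,"twist": 0,"jaw": 4.9},{"x": -0.35,"y": 0,"z": -3.6,"twist": 0,"jaw": 4.9},{"x": -0.35,"y": 0,"z": -3.6,"twist": 0,"jaw": 4.9},{"x": -0.35,"y": 0,"z": -3.6,"twist": 0,"jaw": 4.9}]'

```text
clock: 10.23
eef_pos: [0.5159, -0.0657, 0.073]
tool_rot: [0.014, 0.701, -0.007, 0.713]
ft_force: [-0.3, 0.2, -0.6]
grip_width: 0.0508
```

Run:
```python
from h import *
np.set_printoptions(precision=4,suppress=True)
o=bot.get_obs();print(o['eef_pos'],Ro.from_quat(o['tool_rot']).as_matrix());snap('wrist','w14')
P=cloud('w14')
c=P[240:330,280];i=[k for k in range(90) if .085<c[k,2]<.1];print(240+i[0],c[i[0]],240+i[-1],c[i[-1]])
```

```text
[ 0.5159 -0.0657  0.073 ] [[ 0.0162  0.0287  0.9995]
 [ 0.0094  0.9995 -0.0289]
 [-0.9998  0.0098  0.0159]]
240 [ 0.5157 -0.0483  0.0915] 314 [ 0.5147 -0.086   0.0931]
```

View pics/w14.png

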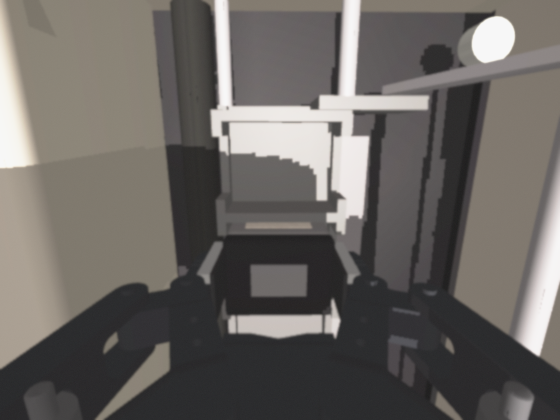

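Call:
step_arm --series '[{"x": 0,"y": 0,"z": -0.2,"twist": 0,"jaw": 4.9},{"x": 0,"y": 0,"z": -0.2,"twist": 0,"jaw": 6.0},{"x": 0,"y": 0,"z": -0.2,"twist": 0,"jaw": 6.0},{"x": 0,"y": 0,"z": -0.2,"twist": 0,"jaw": 6.0},{"x": 0,"y": 0,"z": 1,"twist": 0,"jaw": 6.0},{"x": 0,"y": 0,"z": 3,"twist": 0,"jaw": 6.0},{"x": 0,"y": 0,"z": 6,"twist": 0,"jaw": 6.0},{"x": 0,"y": 0,"z": 10,"twist": 0,"jaw": 6.0},{"x": 0,"y": 0,"z": 14,"twist": 0,"jaw": 6.0},{"x": 0,"y": 0,"z": 16,"twist": 0,"jaw": 6.0}]'

```text
clock: 11.12
eef_pos: [0.5178, -0.066, 0.2383]
tool_rot: [0.013, 0.699, -0.007, 0.715]
ft_force: [0.3, -0.4, 0.6]
grip_width: 0.06
```

Run:
```python
from h import *
np.set_printoptions(precision=4,suppress=True)
o=bot.get_obs();print(o['eef_pos'],Ro.from_quat(o['tool_rot']).as_matrix());snap('wrist','w15');tops('w15',.092)
snap('top','t15')
crop('t15',110,170,260,290,5,'c15')
```

```text
[ 0.5178 -0.066   0.2383] [[ 0.0234  0.0286  0.9993]
 [ 0.0084  0.9995 -0.0288]
 [-0.9997  0.009   0.0232]]
[ 190   47  229  232 1741] [327. 122.] [544.5 -44.5] [230.7 206.5] 88.3
[ 248  178   52   39 1908] [273. 197.] [514.9 -66.9] [39.8 51.9] 88.0
```

View pics/w15.png

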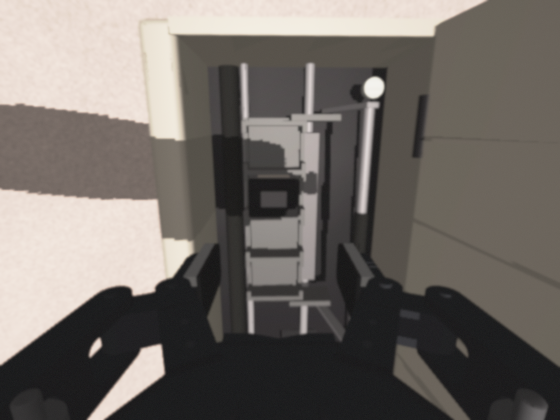

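View pics/t15.png

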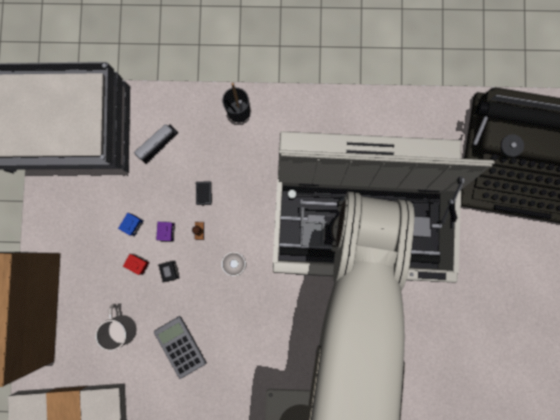

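Call:
step_arm --series '[{"x": 0,"y": 3,"z": 0,"twist": 0,"jaw": 6.5},{"x": -1,"y": 7,"z": 0,"twist": 3,"jaw": 6.5},{"x": -2,"y": 11,"z": 0,"twist": 6,"jaw": 6.5},{"x": -3,"y": 15,"z": 0,"twist": 9,"jaw": 6.5},{"x": -4,"y": 19,"z": 0,"twist": 12,"jaw": 6.5},{"x": -5,"y": 23,"z": 0,"twist": 15,"jaw": 6.5},{"x": -6.5,"y": 26.5,"z": 0,"twist": 17.5,"jaw": 6.5},{"x": -8,"y": 30,"z": 0,"twist": 17.5,"jaw": 6.5},{"x": -9.5,"y": 33.5,"z": 0,"twist": 17.5,"jaw": 6.5},{"x": -11,"y": 37,"z": 0,"twist": 17.5,"jaw": 6.5}]'

```text
clock: 12.05
eef_pos: [0.4073, 0.3051, 0.2368]
tool_rot: [-0.094, 0.692, 0.101, 0.708]
ft_force: [1.5, 0.6, 0.7]
grip_width: 0.0647
```

Call:
step_arm --series '[{"x": 0,"y": 3,"z": -2,"twist": 0,"jaw": 6.5},{"x": 0,"y": 6,"z": -5,"twist": 0,"jaw": 6.5},{"x": 0,"y": 6.5,"z": -8,"twist": 0,"jaw": 6.5},{"x": 0,"y": 6.5,"z": -11,"twist": 0,"jaw": 6.5},{"x": 0,"y": 6.5,"z": -12,"twist": 0,"jaw": 6.5},{"x": 0,"y": 6.5,"z": -12,"twist": 0,"jaw": 6.5},{"x": 0,"y": 6.5,"z": -12,"twist": 0,"jaw": 6.5}]'

```text
clock: 12.63
eef_pos: [0.407, 0.3694, 0.1165]
tool_rot: [-0.094, 0.693, 0.101, 0.708]
ft_force: [0.1, -0.3, 0.4]
grip_width: 0.0649
```

Run:
```python
from h import *
np.set_printoptions(precision=4,suppress=True)
o=bot.get_obs();print(o['eef_pos'],Ro.from_quat(o['tool_rot']).as_matrix());snap('wrist','w16');tops('w16',.044)
```

```text
[0.407  0.3694 0.1165] [[ 0.0198 -0.2728  0.9619]
 [ 0.0129  0.962   0.2726]
 [-0.9997  0.007   0.0226]]
[ 64   0  76  33 469] [112.  20.] [262.2 469.4] [50.4  9.8] 34.9
[ 290   55   89   95 4298] [334. 103.] [423.3 461.8] [52.4 40. ] 63.1
[ 440   73   87   90 4162] [483. 118.] [531.4 481.4] [41.  52.7] 61.0
[ 243  190   68   51 3285] [277. 215.] [406.4 371.1] [51.9 40.3] 16.6
[ 373  203   79   61 3066] [411. 233.] [514.8 384.9] [40.3 52.8] 88.3
```

View pics/w16.png

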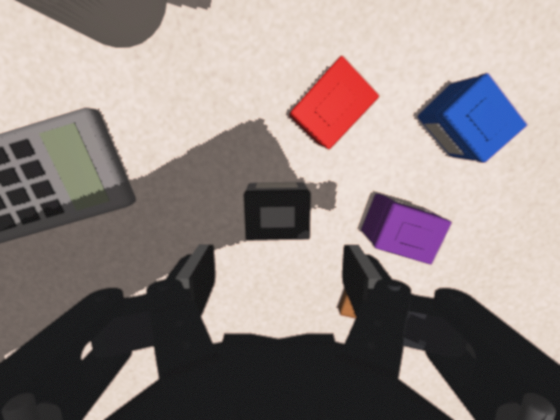

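Call:
step_arm --series '[{"x": -0.1,"y": 0.15,"z": -3,"twist": 0.8,"jaw": 6.5},{"x": -0.1,"y": 0.15,"z": -6,"twist": 0.8,"jaw": 6.5},{"x": -0.1,"y": 0.15,"z": -8.5,"twist": 0.8,"jaw": 6.5},{"x": -0.1,"y": 0.15,"z": -9.5,"twist": 0.8,"jaw": 6.5},{"x": -0.1,"y": 0.15,"z": -9.5,"twist": 0.8,"jaw": 6.5},{"x": -0.1,"y": 0.15,"z": -9.5,"twist": 0.8,"jaw": 6.5},{"x": -0.1,"y": 0.15,"z": -9.4,"twist": 0.8,"jaw": 4.9},{"x": -0.1,"y": 0.15,"z": -9.3,"twist": 0.8,"jaw": 4.9},{"x": -0.1,"y": 0.15,"z": -9.2,"twist": 0.8,"jaw": 4.9},{"x": -0.1,"y": 0.15,"z": -9.2,"twist": 0.8,"jaw": 4.9}]'

```text
clock: 13.52
eef_pos: [0.4078, 0.3724, 0.0274]
tool_rot: [-0.097, 0.69, 0.107, 0.709]
ft_force: [-0.2, 0.2, -1.2]
grip_width: 0.0504
```

Call:
step_arm --series '[{"x": 0,"y": 0,"z": 2,"twist": 0,"jaw": 4.9},{"x": 0,"y": 0,"z": 5,"twist": 0,"jaw": 4.9},{"x": 0,"y": 0,"z": 9,"twist": 0,"jaw": 4.9},{"x": 0,"y": 0,"z": 13,"twist": 0,"jaw": 4.9},{"x": 0,"y": 0,"z": 17,"twist": 0,"jaw": 4.9},{"x": 0,"y": 0,"z": 20,"twist": 0,"jaw": 4.9},{"x": 0,"y": -2,"z": 20,"twist": 0,"jaw": 4.9},{"x": 0,"y": -5,"z": 20,"twist": -2,"jaw": 4.9}]'

```text
clock: 14.18
eef_pos: [0.4093, 0.3249, 0.2307]
tool_rot: [-0.085, 0.689, 0.097, 0.713]
ft_force: [1.2, -0.3, -0.6]
grip_width: 0.0504
```

Run:
```python
from h import *
np.set_printoptions(precision=4,suppress=True)
snap('wrist','w17');o=bot.get_obs();print(o['eef_pos'],Ro.from_quat(o['tool_rot']).as_matrix());
```

```text
[0.4076 0.3177 0.229 ] [[ 0.0265 -0.2485  0.9683]
 [ 0.0134  0.9686  0.2482]
 [-0.9996  0.0064  0.029 ]]
```

View pics/w17.png

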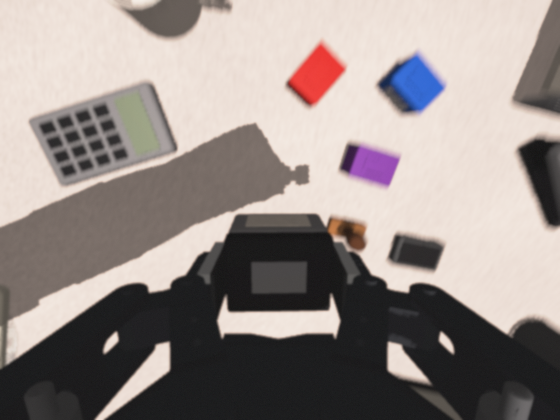

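Call:
step_arm --series '[{"x": 1,"y": -4,"z": 0,"twist": -2,"jaw": 4.9},{"x": 2.5,"y": -7.5,"z": 0,"twist": -4,"jaw": 4.9},{"x": 4,"y": -11,"z": 0,"twist": -6,"jaw": 4.9},{"x": 5.5,"y": -14.5,"z": 0,"twist": -9,"jaw": 4.9},{"x": 6.5,"y": -18,"z": 0,"twist": -12,"jaw": 4.9},{"x": 7.5,"y": -22,"z": 0,"twist": -15,"jaw": 4.9},{"x": 8.5,"y": -26,"z": 0,"twist": -16.1,"jaw": 4.9},{"x": 9.5,"y": -30,"z": 0,"twist": -16.1,"jaw": 4.9},{"x": 10,"y": -34,"z": 0,"twist": -16.1,"jaw": 4.9},{"x": 10.5,"y": -37,"z": 0,"twist": -16.1,"jaw": 4.9}]'

```text
clock: 15.07
eef_pos: [0.5124, -0.0554, 0.2292]
tool_rot: [0.013, 0.697, -0.009, 0.717]
ft_force: [0.3, 1.6, -0.5]
grip_width: 0.0506
```

Call:
step_arm --series '[{"x": 0,"y": -3,"z": 0,"twist": 0,"jaw": 4.9},{"x": 0,"y": -5,"z": -2,"twist": 0,"jaw": 4.9},{"x": 0,"y": -5.8,"z": -4,"twist": 0,"jaw": 4.9},{"x": 0,"y": -5.8,"z": -5,"twist": 0,"jaw": 4.9},{"x": 0,"y": -5.8,"z": -5,"twist": 0,"jaw": 4.9},{"x": 0,"y": -5.8,"z": -5,"twist": 0,"jaw": 4.9}]'

```text
clock: 15.57
eef_pos: [0.512, -0.1126, 0.179]
tool_rot: [0.013, 0.697, -0.009, 0.717]
ft_force: [0.1, -0.2, -0.9]
grip_width: 0.0504
```

```bash
cat >> h.py <<'E'
def held(f,z):
    P=cloud(f)
    for u in (265,295):
        c=P[200:330,u];i=[k for k in range(130) if abs(c[k,2]-z)<.006];print('y',u,200+i[0],c[i[0]],200+i[-1],c[i[-1]])
    for v in (285,300):
        c=P[v,200:355];i=[k for k in range(155) if abs(c[k,2]-z)<.006];print('x',v,200+i[0],c[i[0]],200+i[-1],c[i[-1]])
    print(P[285,280])
E
python3 - <<'E'
from h import *
np.set_printoptions(precision=4,suppress=True)
o=bot.get_obs();print(o['eef_pos'],Ro.from_quat(o['tool_rot']).as_matrix());snap('wrist','w18');z=cloud('w18')[285,280,2];held('w18',z);o=bot.get_obs();print(o['eef_pos'])
E
```

```text
[ 0.512  -0.1126  0.179 ] [[ 0.0278  0.0312  0.9991]
 [ 0.0054  0.9995 -0.0313]
 [-0.9996  0.0063  0.0276]]
y 265 234 [ 0.5047 -0.0941  0.1914] 311 [ 0.5031 -0.1327  0.1961]
y 295 235 [ 0.5189 -0.0946  0.193 ] 310 [ 0.5181 -0.1335  0.1953]
x 285 223 [ 0.4848 -0.114   0.2022] 333 [ 0.5353 -0.1162  0.2026]
x 300 227 [ 0.4849 -0.1259  0.1959] 330 [ 0.5354 -0.1282  0.1961]
[ 0.511  -0.1182  0.1972]
[ 0.5127 -0.1125  0.1799]
```

View pics/w18.png

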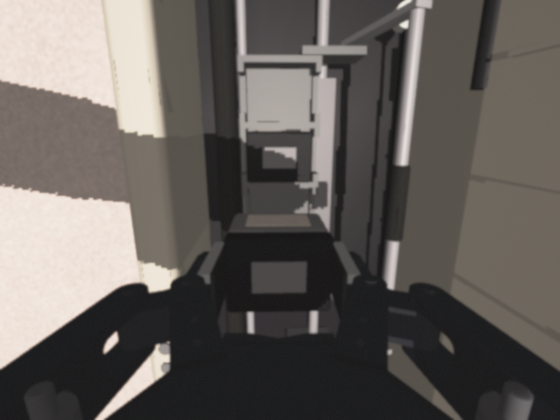

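Call:
step_arm --series '[{"x": 0.3,"y": -0.38,"z": -1,"twist": 0,"jaw": 4.9},{"x": 0.3,"y": -0.38,"z": -2.5,"twist": 0,"jaw": 4.9},{"x": 0.3,"y": -0.38,"z": -4.5,"twist": 0,"jaw": 4.9},{"x": 0.3,"y": -0.38,"z": -6,"twist": 0,"jaw": 4.9},{"x": 0.3,"y": -0.38,"z": -6.8,"twist": 0,"jaw": 4.9},{"x": 0.3,"y": -0.38,"z": -6.8,"twist": 0,"jaw": 4.9},{"x": 0.3,"y": -0.38,"z": -6.8,"twist": 0,"jaw": 4.9}]'

```text
clock: 16.2
eef_pos: [0.5161, -0.1159, 0.1122]
tool_rot: [0.012, 0.696, -0.009, 0.718]
ft_force: [-0.4, -0.3, -0.4]
grip_width: 0.0506
```

Run:
```python
from h import *
np.set_printoptions(precision=4,suppress=True)
o=bot.get_obs();print(o['eef_pos'],Ro.from_quat(o['tool_rot']).as_matrix());snap('wrist','w19');z=cloud('w19')[285,280,2];held('w19',z);o=bot.get_obs();print(o['eef_pos'])
```

```text
[ 0.5161 -0.1159  0.1122] [[ 0.0301  0.0297  0.9991]
 [ 0.0048  0.9995 -0.0299]
 [-0.9995  0.0057  0.0299]]
y 265 234 [ 0.5089 -0.0971  0.1254] 311 [ 0.5073 -0.1363  0.129 ]
y 295 235 [ 0.523  -0.0978  0.1264] 310 [ 0.5222 -0.1364  0.1292]
x 285 223 [ 0.4889 -0.1175  0.1351] 334 [ 0.5396 -0.1186  0.1373]
x 300 227 [ 0.4893 -0.1284  0.1304] 330 [ 0.5396 -0.1315  0.1293]
[ 0.5151 -0.1209  0.1314]
[ 0.5167 -0.1162  0.1128]
```

View pics/w19.png

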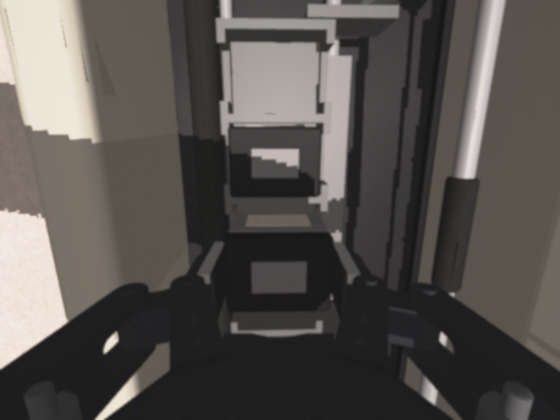

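Call:
step_arm --series '[{"x": -0.05,"y": -0.05,"z": -0.5,"twist": 0,"jaw": 4.9},{"x": -0.05,"y": -0.05,"z": -1.2,"twist": 0,"jaw": 4.9},{"x": -0.05,"y": -0.05,"z": -1.9,"twist": 0,"jaw": 4.9},{"x": -0.05,"y": -0.05,"z": -2.6,"twist": 0,"jaw": 4.9},{"x": -0.05,"y": -0.05,"z": -3.2,"twist": 0,"jaw": 4.9},{"x": -0.05,"y": -0.05,"z": -3.8,"twist": 0,"jaw": 4.9},{"x": -0.05,"y": -0.05,"z": -3.9,"twist": 0,"jaw": 4.9},{"x": -0.05,"y": -0.05,"z": -3.9,"twist": 0,"jaw": 4.9}]'

```text
clock: 16.92
eef_pos: [0.5158, -0.1167, 0.0749]
tool_rot: [0.012, 0.696, -0.009, 0.718]
ft_force: [-3.7, 0.0, 10.6]
grip_width: 0.0504
```

Run:
```python
from h import *
np.set_printoptions(precision=4,suppress=True)
snap('wrist','w20');z=cloud('w20')[285,280,2];held('w20',z);o=bot.get_obs();print(o['eef_pos'])
```

```text
y 265 200 [ 0.5093 -0.0804  0.0922] 311 [ 0.5069 -0.138   0.0905]
y 295 200 [ 0.5227 -0.081   0.0917] 310 [ 0.5219 -0.1381  0.0907]
x 285 223 [ 0.4887 -0.118   0.0984] 333 [ 0.5393 -0.1209  0.0975]
x 300 227 [ 0.4888 -0.1294  0.0927] 330 [ 0.5392 -0.1323  0.0921]
[ 0.5148 -0.1225  0.0927]
[ 0.5158 -0.1167  0.0749]
```

Call:
step_arm --series '[{"x": 0,"y": 0,"z": 0,"twist": 0,"jaw": 6.0},{"x": 0,"y": 0,"z": 0,"twist": 0,"jaw": 6.0},{"x": 0,"y": 0,"z": 0,"twist": 0,"jaw": 6.0},{"x": 0,"y": 0,"z": 1,"twist": 0,"jaw": 6.0},{"x": 0,"y": 0,"z": 3,"twist": 0,"jaw": 6.0},{"x": 0,"y": 0,"z": 6,"twist": 0,"jaw": 6.0},{"x": 0,"y": 0,"z": 10,"twist": 0,"jaw": 5},{"x": 0,"y": 0,"z": 14,"twist": 0,"jaw": 3},{"x": 0,"y": 0,"z": 17,"twist": 0,"jaw": 2},{"x": 0,"y": 0,"z": 17,"twist": 0,"jaw": 2}]'

```text
clock: 17.8
eef_pos: [0.5196, -0.1176, 0.2532]
tool_rot: [0.011, 0.691, -0.01, 0.723]
ft_force: [1.1, -0.6, 0.2]
grip_width: 0.0204
```

Run:
```python
from h import *
np.set_printoptions(precision=4,suppress=True)
snap('scene','s21');snap('wrist','w21');o=bot.get_obs();print(o['eef_pos'],Ro.from_quat(o['tool_rot']).as_matrix());tops('w21',.092);tops('w21',.144)
crop('w21',200,0,420,260,3,'c21')
```

```text
[ 0.5168 -0.117   0.2469] [[ 0.0356  0.0301  0.9989]
 [ 0.0033  0.9995 -0.0302]
 [-0.9994  0.0044  0.0355]]
[183   0  23 285 538] [194. 137.] [440.7 -78.1] [282.9   1. ] 88.3
[381   0  32 279 948] [397. 133.] [645.7 -80.9] [283.   2.] 88.3
[ 243  125   52   41 2029] [268. 145.] [514.9 -67.6] [39.9 51.9] 87.1
[ 245  176   50   37 1799] [270. 194.] [ 514.5 -118.3] [40. 52.] 88.0
[ 396    0   40  286 1815] [416. 136.] [639.1 -79.6] [241.9   4. ] 88.3
[ 344   31   29  254 2647] [356. 153.] [589.1 -89.4] [217.8  12.3] 88.4
```

View pics/w21.png

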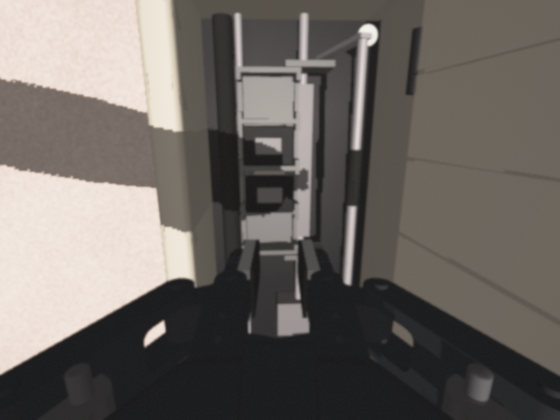

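View pics/s21.png

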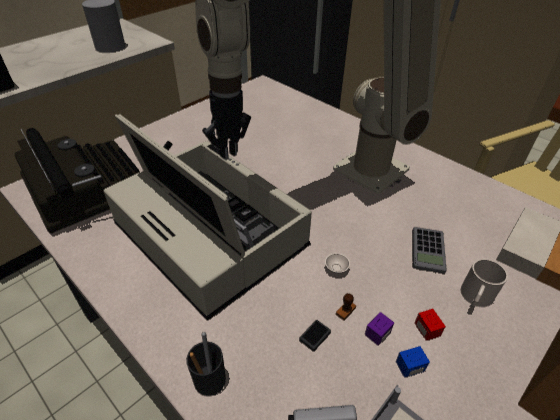

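Call:
step_arm --series '[{"x": 3,"y": 1,"z": -1,"twist": 0,"jaw": 3.2},{"x": 6,"y": 2.25,"z": -2,"twist": 0,"jaw": 3.2},{"x": 7.1,"y": 2.25,"z": -4,"twist": 0,"jaw": 3.2},{"x": 7.1,"y": 2.25,"z": -6.5,"twist": 0,"jaw": 3.2},{"x": 7.1,"y": 2.25,"z": -7.5,"twist": 0,"jaw": 3.2},{"x": 7.1,"y": 2.25,"z": -7.5,"twist": 0,"jaw": 3.2},{"x": 7.1,"y": 2.25,"z": -7.5,"twist": 0,"jaw": 3.2}]'

```text
clock: 18.48
eef_pos: [0.5864, -0.0944, 0.1706]
tool_rot: [0.012, 0.696, -0.009, 0.718]
ft_force: [-0.6, -0.8, 1.3]
grip_width: 0.0323
```

Run:
```python
from h import *
np.set_printoptions(precision=4,suppress=True)
snap('wrist','w22');o=bot.get_obs();print(o['eef_pos'],Ro.from_quat(o['tool_rot']).as_matrix());
```

```text
[ 0.5875 -0.0946  0.1722] [[ 0.035   0.0304  0.9989]
 [ 0.0034  0.9995 -0.0306]
 [-0.9994  0.0044  0.0349]]
```

View pics/w22.png

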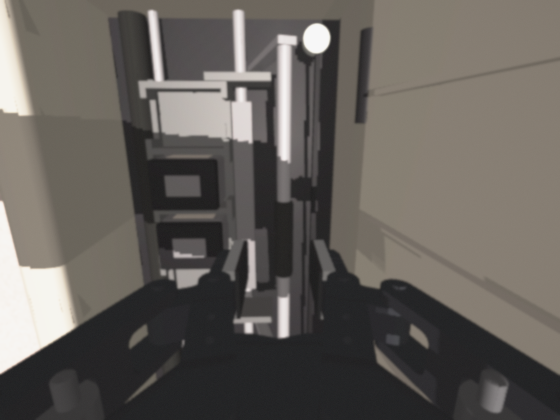

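Call:
step_arm --series '[{"x": 0.1,"y": 0,"z": -1.5,"twist": 0,"jaw": 3.2},{"x": 0.1,"y": 0,"z": -3,"twist": 0,"jaw": 3.2},{"x": 0.1,"y": 0,"z": -3.7,"twist": 0,"jaw": 3.2},{"x": 0.1,"y": 0,"z": -3.7,"twist": 0,"jaw": 3.2},{"x": 0.1,"y": 0,"z": -3.7,"twist": 0,"jaw": 0.9},{"x": 0.1,"y": 0,"z": -3.7,"twist": 0,"jaw": 0.9},{"x": 0.1,"y": 0,"z": -3.7,"twist": 0,"jaw": 0.9},{"x": 0.1,"y": 0,"z": -3.7,"twist": 0,"jaw": 0.9}]'

```text
clock: 19.2
eef_pos: [0.5895, -0.0949, 0.1369]
tool_rot: [0.012, 0.693, -0.01, 0.72]
ft_force: [0.1, -0.1, 4.3]
grip_width: 0.0098
```

Call:
step_arm --series '[{"x": -1.2,"y": 0,"z": 0.2,"twist": 0,"jaw": 0.9},{"x": -2.5,"y": 0.05,"z": 0.22,"twist": 0,"jaw": 0.9},{"x": -3.2,"y": 0.1,"z": 0.15,"twist": 0,"jaw": 0.9},{"x": -3.8,"y": 0.1,"z": 0,"twist": 0,"jaw": 0.9},{"x": -4.4,"y": 0.1,"z": -0.2,"twist": 0,"jaw": 0.9},{"x": -5,"y": 0.15,"z": -0.4,"twist": 0,"jaw": 0.9},{"x": -5.5,"y": 0.15,"z": -0.7,"twist": 0,"jaw": 0.9},{"x": -6.1,"y": 0.2,"z": -1.1,"twist": 0,"jaw": 0.9},{"x": -6.6,"y": 0.2,"z": -1.5,"twist": 0,"jaw": 0.9},{"x": -6.6,"y": 0.2,"z": -1.5,"twist": 0,"jaw": 0.9}]'

```text
clock: 20.03
eef_pos: [0.5236, -0.093, 0.1231]
tool_rot: [0.012, 0.693, -0.01, 0.721]
ft_force: [-0.5, 0.3, 4.7]
grip_width: 0.0097
```

Run:
```python
from h import *
np.set_printoptions(precision=4,suppress=True)
snap('wrist','w23');o=bot.get_obs();print(o['eef_pos'],o['ft_force'],Ro.from_quat(o['tool_rot']).as_matrix());
```

```text
[ 0.5237 -0.093   0.1231] [-0.7722  0.8579  4.9246] [[ 0.0398  0.0305  0.9987]
 [ 0.0023  0.9995 -0.0306]
 [-0.9992  0.0035  0.0397]]
```

View pics/w23.png

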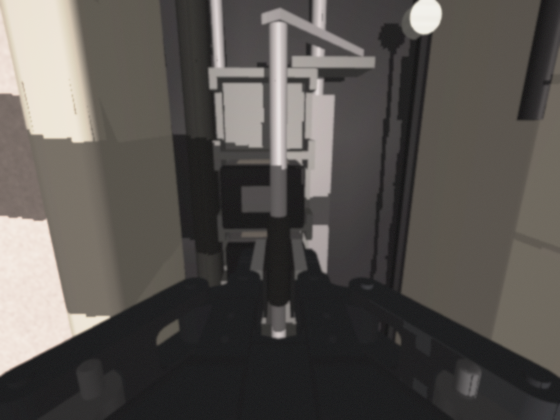

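Call:
step_arm --series '[{"x": 0,"y": 0,"z": 0,"twist": 0,"jaw": 3},{"x": 0,"y": 0,"z": 0,"twist": 0,"jaw": 3},{"x": 0,"y": 0,"z": 0,"twist": 0,"jaw": 3},{"x": 0,"y": 0,"z": 2,"twist": 0,"jaw": 3},{"x": 0,"y": 0,"z": 4.5,"twist": 0,"jaw": 3},{"x": -0.3,"y": 0,"z": 5,"twist": 0,"jaw": 0},{"x": -0.5,"y": 0,"z": 5,"twist": 0,"jaw": 0},{"x": -0.5,"y": 0,"z": 5,"twist": 0,"jaw": 0},{"x": -0.5,"y": 0,"z": 5,"twist": 0,"jaw": 0}]'

```text
clock: 20.83
eef_pos: [0.5175, -0.0928, 0.1717]
tool_rot: [0.012, 0.694, -0.01, 0.72]
ft_force: [-0.3, 0.2, -0.1]
grip_width: -0.0001
```

Run:
```python
from h import *
np.set_printoptions(precision=4,suppress=True)
snap('wrist','w24');o=bot.get_obs();print(o['eef_pos'],o['ft_force'],Ro.from_quat(o['tool_rot']).as_matrix());
P=cloud('w24')
for v in(190,215): print([ (u,P[v,u].round(4).tolist()) for u in range(255,310,5)])
```

```text
[ 0.5175 -0.0928  0.1716] [-0.4237 -0.7697 -0.7234] [[ 0.0369  0.0305  0.9989]
 [ 0.0028  0.9995 -0.0307]
 [-0.9993  0.0039  0.0368]]
[(255, [0.5017, -0.0719, 0.0917]), (260, [0.5057, -0.0715, 0.0942]), (265, [0.5095, -0.0721, 0.092]), (270, [0.5134, -0.0721, 0.0929]), (275, [0.5173, -0.0722, 0.0931]), (280, [0.5199, -0.0649, 0.1283]), (285, [0.5231, -0.0648, 0.1294]), (290, [0.5265, -0.0654, 0.1271]), (295, [0.5329, -0.073, 0.092]), (300, [0.5369, -0.0732, 0.092]), (305, [0.5453, -0.0812, 0.0555])]
[(255, [0.4997, -0.0972, 0.0751]), (260, [0.5039, -0.0978, 0.0738]), (265, [0.5082, -0.0982, 0.0729]), (270, [0.5125, -0.0978, 0.0749]), (275, [0.5168, -0.098, 0.0748]), (280, [0.5193, -0.0814, 0.1302]), (285, [0.5226, -0.0813, 0.1312]), (290, [0.526, -0.0817, 0.1303]), (295, [0.5342, -0.099, 0.074]), (300, [0.5386, -0.0995, 0.073]), (305, [0.5437, -0.1013, 0.0676])]
```

View pics/w24.png

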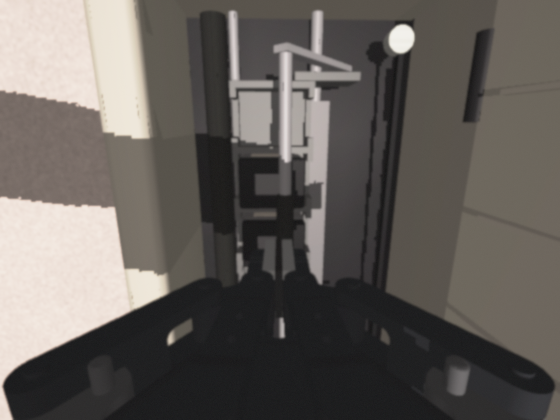

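Call:
step_arm --series '[{"x": 0.1,"y": 0,"z": -2.5,"twist": 0,"jaw": 0},{"x": 0.1,"y": 0,"z": -3.8,"twist": 0,"jaw": 0},{"x": 0,"y": 0,"z": -4.4,"twist": 0,"jaw": 0},{"x": -0.3,"y": 0,"z": -4.9,"twist": 0,"jaw": 0},{"x": -0.7,"y": 0,"z": -5.4,"twist": 0,"jaw": 0},{"x": -1.0,"y": 0,"z": -5.9,"twist": 0,"jaw": 0},{"x": -1.2,"y": 0,"z": -6.3,"twist": 0,"jaw": 0},{"x": -1.4,"y": 0,"z": -6.7,"twist": 0,"jaw": 0},{"x": -1.4,"y": 0,"z": -6.7,"twist": 0,"jaw": 0}]'

```text
clock: 21.63
eef_pos: [0.4969, -0.0921, 0.104]
tool_rot: [0.013, 0.698, -0.009, 0.716]
ft_force: [-17.3, 1.9, 18.3]
grip_width: -0.0001
```

Run:
```python
from h import *
np.set_printoptions(precision=4,suppress=True)
snap('wrist','w25');o=bot.get_obs();print(o['eef_pos'],o['ft_force'])
P=cloud('w25')
for v in(120,150,170,190): print([ (u,P[v,u].round(4).tolist()) for u in range(250,310,5)])
```

```text
[ 0.4969 -0.0921  0.1041] [-16.0449   2.4552  18.209 ]
[(250, [0.4785, -0.0183, 0.015]), (255, [0.4832, -0.0189, 0.0322]), (260, [0.4876, -0.0197, 0.0556]), (265, [0.4906, -0.0195, 0.0477]), (270, [0.4939, -0.0196, 0.0476]), (275, [0.4971, -0.0198, 0.0489]), (280, [0.5004, -0.0199, 0.0486]), (285, [0.5037, -0.02, 0.049]), (290, [0.5035, -0.0215, 0.1037]), (295, [0.5059, -0.0215, 0.1029]), (300, [0.5083, -0.0216, 0.1033]), (305, [0.5168, -0.0204, 0.0489])]
[(250, [0.4772, -0.0409, 0.0139]), (255, [0.4845, -0.0369, 0.0738]), (260, [0.4875, -0.037, 0.0741]), (265, [0.4898, -0.0389, 0.0478]), (270, [0.4931, -0.039, 0.0484]), (275, [0.4965, -0.0391, 0.0485]), (280, [0.4999, -0.0393, 0.0478]), (285, [0.5032, -0.0393, 0.0484]), (290, [0.5033, -0.0356, 0.1021]), (295, [0.5057, -0.0356, 0.1033]), (300, [0.5083, -0.0358, 0.1011]), (305, [0.5168, -0.0398, 0.0476])]
[(250, [0.4776, -0.0544, 0.0305]), (255, [0.4839, -0.0486, 0.0741]), (260, [0.487, -0.0486, 0.0752]), (265, [0.4898, -0.049, 0.073]), (270, [0.493, -0.0468, 0.0896]), (275, [0.4957, -0.0467, 0.0907]), (280, [0.4984, -0.047, 0.0893]), (285, [0.5011, -0.0471, 0.0894]), (290, [0.5031, -0.0453, 0.1027]), (295, [0.5055, -0.0454, 0.1032]), (300, [0.5081, -0.0456, 0.102]), (305, [0.5119, -0.0474, 0.0902])]
[(250, [0.4769, -0.0692, 0.0325]), (255, [0.4806, -0.0695, 0.0315]), (260, [0.4855, -0.0646, 0.0559]), (265, [0.4899, -0.0571, 0.0928]), (270, [0.4926, -0.0575, 0.0914]), (275, [0.4953, -0.0572, 0.0932]), (280, [0.498, -0.0574, 0.0929]), (285, [0.5007, -0.0576, 0.0924]), (290, [0.5029, -0.0555, 0.1027]), (295, [0.5053, -0.0554, 0.1038]), (300, [0.5082, -0.0562, 0.1002]), (305, [0.5116, -0.058, 0.0923])]
```

View pics/w25.png

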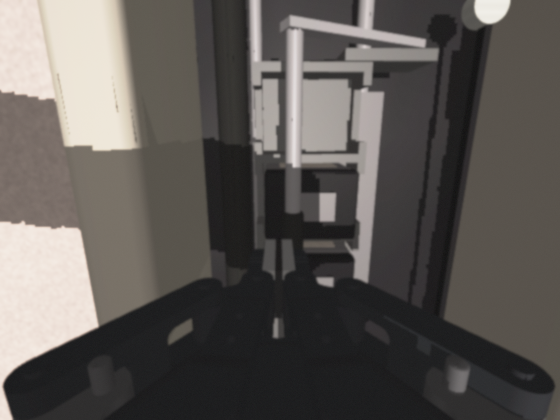

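Call:
step_arm --series '[{"x": -0.7,"y": 0,"z": 0.1,"twist": 0,"jaw": 0},{"x": -1.2,"y": 0,"z": 0.3,"twist": 0,"jaw": 0},{"x": -1.2,"y": 0,"z": 3,"twist": 0,"jaw": 0},{"x": -1.2,"y": 0,"z": 7,"twist": 0,"jaw": 0},{"x": -1.2,"y": 0,"z": 11,"twist": 0,"jaw": 0},{"x": -1.2,"y": 0,"z": 11,"twist": 0,"jaw": 0},{"x": -1.2,"y": 0,"z": 11,"twist": 0,"jaw": 0}]'

```text
clock: 22.27
eef_pos: [0.487, -0.0925, 0.2164]
tool_rot: [0.012, 0.696, -0.01, 0.718]
ft_force: [-0.1, -0.2, 0.2]
grip_width: -0.0002
```

Run:
```python
from h import *
np.set_printoptions(precision=4,suppress=True)
snap('wrist','w26');o=bot.get_obs();print(o['eef_pos'],o['ft_force'],Ro.from_quat(o['tool_rot']).as_matrix())
tops('w26',.092)
P=cloud('w26')
for v in(110,150,170,190,210): print([ (u,P[v,u].round(4).tolist()) for u in range(220,340,2) if .095<P[v,u,2]<.13])
```

```text
[ 0.4855 -0.0922  0.2144] [-0.1041  0.2078 -0.1021] [[ 0.0266  0.031   0.9992]
 [ 0.0038  0.9995 -0.0311]
 [-0.9996  0.0046  0.0265]]
[ 216    0  256  310 3015] [383.  99.] [543.9 -72.2] [286.7 206.8] 88.2
[277 152  13  43 516] [283. 172.] [494.7 -66.3] [39.5 11.2] 88.2
[ 299  152   35   43 1404] [316. 172.] [525.2 -67.4] [39.6 32. ] 88.1
[ 298  205   34   40 1258] [315. 225.] [ 524.1 -118.4] [40.2 32.5] 88.2
[278 206  11  33 316] [282. 223.] [ 493.5 -114. ] [32.9  9.8] 88.2
[(220, [0.4429, -0.0093, 0.1017]), (290, [0.5018, -0.0109, 0.1001]), (292, [0.5032, -0.0112, 0.1034]), (296, [0.5066, -0.0112, 0.1029]), (298, [0.5084, -0.0112, 0.1021])]
[(220, [0.4419, -0.0416, 0.1121]), (222, [0.4418, -0.0423, 0.1012]), (290, [0.501, -0.0443, 0.1008]), (292, [0.5026, -0.0442, 0.1038]), (294, [0.5045, -0.0444, 0.1013]), (296, [0.5062, -0.0444, 0.1024]), (298, [0.5081, -0.0446, 0.1006])]
[(220, [0.4413, -0.0576, 0.1168]), (222, [0.4416, -0.0588, 0.1082]), (224, [0.4414, -0.0604, 0.0968]), (290, [0.5007, -0.0619, 0.1007]), (292, [0.5024, -0.0618, 0.102]), (294, [0.5041, -0.0619, 0.1021]), (296, [0.5059, -0.0618, 0.1026]), (298, [0.5078, -0.0621, 0.1011])]
[(220, [0.4408, -0.0735, 0.1218]), (222, [0.4407, -0.0757, 0.1113]), (224, [0.4409, -0.0776, 0.1022]), (288, [0.4983, -0.0795, 0.1033]), (290, [0.5001, -0.0796, 0.1036]), (292, [0.5019, -0.0795, 0.1041]), (294, [0.5036, -0.0795, 0.1046]), (296, [0.5054, -0.0795, 0.1046]), (298, [0.5073, -0.0798, 0.1038]), (300, [0.5096, -0.0809, 0.099])]
[(220, [0.4402, -0.0895, 0.126]), (222, [0.4406, -0.0916, 0.1189]), (224, [0.4401, -0.0951, 0.1063]), (226, [0.4402, -0.098, 0.0961]), (288, [0.498, -0.0989, 0.101]), (290, [0.4997, -0.0983, 0.1033]), (292, [0.5015, -0.0979, 0.1049]), (294, [0.5032, -0.0978, 0.1058]), (296, [0.5052, -0.0984, 0.1037]), (298, [0.5071, -0.0985, 0.1036])]
```

View pics/w26.png

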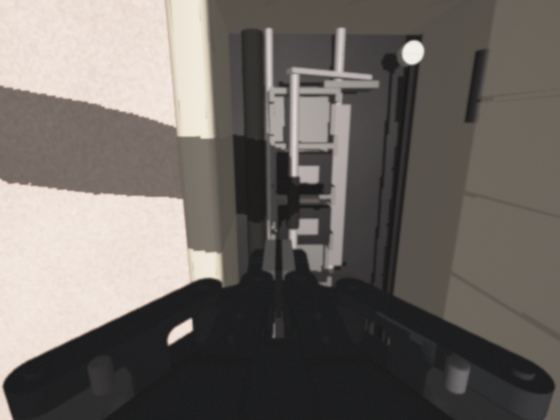

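Call:
step_arm --series '[{"x": 0,"y": 0,"z": 3,"twist": 6.5,"jaw": 1},{"x": 0,"y": -1,"z": 6,"twist": 13,"jaw": 3},{"x": 0,"y": -3,"z": 8.6,"twist": 20,"jaw": 4},{"x": 0,"y": -6,"z": 8.6,"twist": 27,"jaw": 4},{"x": 0,"y": -9,"z": 8.6,"twist": 34,"jaw": 4},{"x": 0,"y": -12,"z": 8.6,"twist": 41,"jaw": 4},{"x": 0,"y": -15,"z": 8.6,"twist": 48,"jaw": 4},{"x": 0,"y": -18,"z": 8.6,"twist": 55,"jaw": 4},{"x": 0,"y": -21,"z": 8.6,"twist": 62,"jaw": 4},{"x": 0,"y": -24,"z": 8.6,"twist": 69,"jaw": 4}]'

```text
clock: 23.15
eef_pos: [0.4847, -0.3333, 0.2976]
tool_rot: [-0.385, 0.581, 0.401, 0.594]
ft_force: [1.4, 0.1, 0.6]
grip_width: 0.0398
```

Call:
step_arm --series '[{"x": 1,"y": 0,"z": 0,"twist": 7,"jaw": 4},{"x": 2,"y": 0,"z": 0,"twist": 14,"jaw": 4},{"x": 3,"y": 0,"z": 0,"twist": 21,"jaw": 4},{"x": 3,"y": 0,"z": 0,"twist": 21,"jaw": 4},{"x": 3,"y": 0,"z": 0,"twist": 21,"jaw": 4}]'

```text
clock: 23.57
eef_pos: [0.5143, -0.3329, 0.2948]
tool_rot: [-0.482, 0.502, 0.504, 0.511]
ft_force: [-0.4, 0.1, -0.0]
grip_width: 0.0399
```

Run:
```python
from h import *
np.set_printoptions(precision=4,suppress=True)
snap('wrist','w27');o=bot.get_obs();print(o['eef_pos'],o['joint_pos'],Ro.from_quat(o['tool_rot']).as_matrix())
```

```text
[ 0.5141 -0.3329  0.2956] [-0.5838  0.49    0.5318  1.6384  0.0185 -0.5562] [[-0.0113 -0.9995  0.028 ]
 [ 0.0297  0.0277  0.9992]
 [-0.9995  0.0122  0.0294]]
```

View pics/w27.png

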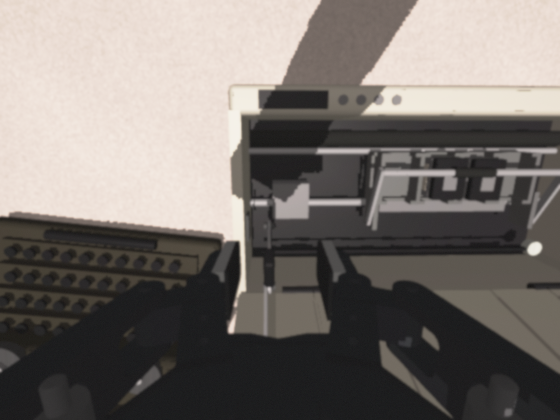

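Run:
```python
from h import *
np.set_printoptions(precision=4,suppress=True)
P=cloud('w27')
for v in range(225,335,6):
  c=P[v,250:290];print(v,[(250+i,c[i].round(3).tolist()) for i in range(0,40,1) if c[i,2]>.14][:12:2])
crop('w27',220,80,340,340,2.3,'c27')
```

```text
225 []
231 []
237 [(268, [0.56, -0.339, 0.141]), (270, [0.56, -0.337, 0.141])]
243 [(268, [0.564, -0.339, 0.147]), (270, [0.565, -0.337, 0.146])]
249 [(265, [0.547, -0.341, 0.204]), (267, [0.548, -0.339, 0.203]), (269, [0.548, -0.338, 0.203]), (272, [0.548, -0.335, 0.203])]
255 [(263, [0.552, -0.343, 0.206]), (265, [0.551, -0.341, 0.208]), (267, [0.551, -0.34, 0.208]), (269, [0.55, -0.338, 0.21]), (271, [0.551, -0.336, 0.209]), (273, [0.552, -0.334, 0.207])]
261 [(263, [0.556, -0.343, 0.21]), (265, [0.555, -0.341, 0.212]), (267, [0.555, -0.34, 0.212]), (269, [0.555, -0.338, 0.213]), (271, [0.554, -0.336, 0.213]), (273, [0.555, -0.335, 0.212])]
267 [(264, [0.56, -0.342, 0.213]), (266, [0.56, -0.341, 0.214]), (268, [0.56, -0.339, 0.214]), (270, [0.56, -0.337, 0.214]), (272, [0.56, -0.336, 0.213]), (274, [0.562, -0.334, 0.21])]
273 [(264, [0.57, -0.343, 0.204]), (266, [0.569, -0.341, 0.207]), (268, [0.569, -0.339, 0.207]), (270, [0.569, -0.338, 0.207]), (272, [0.569, -0.336, 0.206]), (274, [0.571, -0.334, 0.202])]
279 [(264, [0.581, -0.344, 0.194]), (266, [0.579, -0.342, 0.198]), (268, 
[... 1055 characters left out ...]
59, 0.171]), (254, [0.634, -0.357, 0.172]), (256, [0.635, -0.355, 0.17]), (258, [0.635, -0.352, 0.171]), (260, [0.635, -0.35, 0.172])]
321 [(250, [0.637, -0.361, 0.177]), (252, [0.636, -0.358, 0.179]), (254, [0.637, -0.356, 0.178]), (256, [0.637, -0.354, 0.178]), (258, [0.637, -0.352, 0.178]), (260, [0.637, -0.35, 0.179])]
327 [(250, [0.639, -0.36, 0.185]), (252, [0.638, -0.358, 0.185]), (254, [0.638, -0.356, 0.187]), (256, [0.638, -0.354, 0.186]), (258, [0.638, -0.352, 0.186]), (260, [0.638, -0.35, 0.186])]
333 [(250, [0.503, -0.341, 0.368]), (252, [0.504, -0.341, 0.367]), (254, [0.504, -0.34, 0.368]), (256, [0.64, -0.354, 0.193]), (258, [0.642, -0.352, 0.191]), (260, [0.64, -0.35, 0.193])]
```

View pics/c27.png

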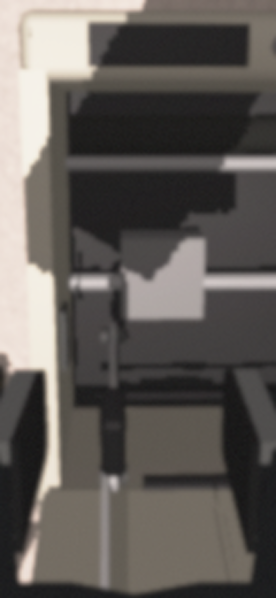

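Call:
step_arm --series '[{"x": 3,"y": -0.5,"z": -1,"twist": 0,"jaw": 3.5},{"x": 5.4,"y": -0.55,"z": -3,"twist": 0,"jaw": 3.5},{"x": 5.4,"y": -0.55,"z": -5,"twist": 0,"jaw": 3.5},{"x": 5.4,"y": -0.55,"z": -6,"twist": 0,"jaw": 3.5},{"x": 5.4,"y": -0.55,"z": -6,"twist": 0,"jaw": 3.5},{"x": 5.4,"y": -0.55,"z": -6,"twist": 0,"jaw": 3.5}]'

```text
clock: 24.12
eef_pos: [0.5672, -0.338, 0.2349]
tool_rot: [-0.481, 0.503, 0.504, 0.511]
ft_force: [0.1, -1.0, 0.4]
grip_width: 0.0347
```

Run:
```python
from h import *
np.set_printoptions(precision=4,suppress=True)
snap('wrist','w28');o=bot.get_obs();print(o['eef_pos'],o['ft_force'])
P=cloud('w28')
for v in range(240,330,8):
  c=P[v,240:310];print(v,[(240+i,c[i].round(3).tolist()) for i in range(0,70,1) if c[i,2]>.16][::4])
```

```text
[ 0.5677 -0.3384  0.2363] [0.2299 0.1589 0.8131]
240 [(240, [0.555, -0.356, 0.239]), (244, [0.555, -0.354, 0.239]), (269, [0.568, -0.342, 0.207]), (273, [0.568, -0.339, 0.207]), (277, [0.568, -0.337, 0.208]), (281, [0.569, -0.334, 0.204])]
248 [(240, [0.555, -0.355, 0.25]), (244, [0.559, -0.354, 0.24]), (269, [0.576, -0.342, 0.201]), (273, [0.576, -0.339, 0.202]), (277, [0.576, -0.337, 0.202])]
256 [(240, [0.556, -0.354, 0.256]), (244, [0.563, -0.354, 0.241]), (269, [0.585, -0.342, 0.194]), (273, [0.584, -0.339, 0.196]), (277, [0.584, -0.337, 0.195])]
264 [(240, [0.56, -0.355, 0.256]), (244, [0.567, -0.354, 0.242]), (268, [0.594, -0.343, 0.186]), (272, [0.594, -0.34, 0.187]), (276, [0.595, -0.338, 0.184]), (280, [0.596, -0.335, 0.184])]
272 [(240, [0.563, -0.355, 0.258]), (244, [0.571, -0.354, 0.243]), (269, [0.598, -0.343, 0.192]), (274, [0.601, -0.339, 0.184])]
280 [(240, [0.567, -0.355, 0.258]), (244, [0.574, -0.354, 0.245]), (270, [0.601, -0.342, 0.196])]
288 [(240, [0.571, -0.355, 0.259]), (267, [0.605, -0.344, 0.2])]
296 [(240, [0.574, -0.355, 0.259]), (244, [0.633, -0.365, 0.1
[... 1992 characters left out ...]
3, [0.64, -0.326, 0.188]), (297, [0.639, -0.323, 0.189]), (301, [0.639, -0.32, 0.19]), (305, [0.64, -0.317, 0.188]), (309, [0.64, -0.314, 0.188])]
328 [(240, [0.64, -0.365, 0.195]), (244, [0.64, -0.362, 0.195]), (248, [0.64, -0.36, 0.195]), (252, [0.64, -0.357, 0.195]), (256, [0.639, -0.354, 0.197]), (260, [0.639, -0.351, 0.196]), (264, [0.64, -0.348, 0.195]), (268, [0.62, -0.344, 0.223]), (272, [0.641, -0.342, 0.195]), (276, [0.64, -0.339, 0.196]), (280, [0.641, -0.336, 0.195]), (284, [0.641, -0.333, 0.196]), (288, [0.641, -0.33, 0.196]), (292, [0.641, -0.328, 0.195]), (296, [0.641, -0.325, 0.196]), (300, [0.641, -0.322, 0.196]), (304, [0.641, -0.319, 0.196]), (308, [0.641, -0.316, 0.196])]
```

View pics/w28.png

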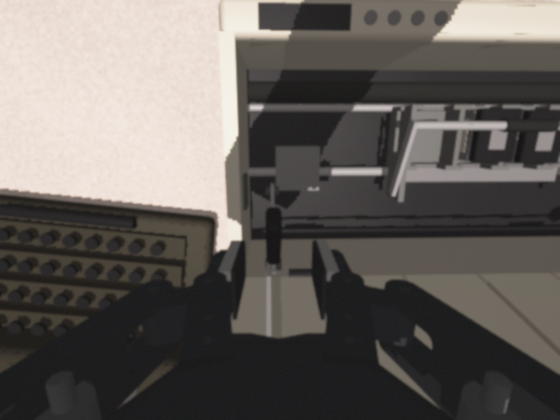

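Call:
step_arm --series '[{"x": -0.1,"y": 0,"z": -1.5,"twist": 0,"jaw": 3.5},{"x": -0.1,"y": 0,"z": -3,"twist": 0,"jaw": 3.5},{"x": -0.2,"y": 0,"z": -4.5,"twist": 0,"jaw": 3.5},{"x": -0.2,"y": 0,"z": -5,"twist": 0,"jaw": 3.5},{"x": -0.2,"y": 0,"z": -5,"twist": 0,"jaw": 3.5},{"x": -0.2,"y": 0,"z": -5,"twist": 0,"jaw": 0.7},{"x": -0.2,"y": 0,"z": -5,"twist": 0,"jaw": 0.7},{"x": -0.2,"y": 0,"z": -5,"twist": 0,"jaw": 0.7},{"x": -0.2,"y": 0,"z": -5,"twist": 0,"jaw": 0.7}]'

```text
clock: 24.92
eef_pos: [0.5664, -0.3398, 0.1883]
tool_rot: [-0.484, 0.503, 0.501, 0.512]
ft_force: [-0.9, -1.4, 4.1]
grip_width: 0.0088
```

Run:
```python
from h import *
np.set_printoptions(precision=4,suppress=True)
snap('wrist','w29');o=bot.get_obs();print(o['eef_pos'],o['ft_force'],o['grip_width'])
```

```text
[ 0.5664 -0.3398  0.1884] [-0.6341 -1.9547  5.04  ] 0.008753279839158466
```

View pics/w29.png

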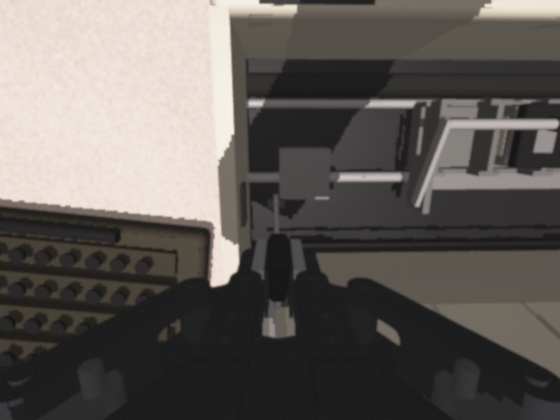

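Call:
step_arm --series '[{"x": -0.3,"y": 0,"z": 0.15,"twist": 0,"jaw": 0.7},{"x": -0.6,"y": 0,"z": 0.3,"twist": 0,"jaw": 0.7},{"x": -0.9,"y": 0,"z": 0.4,"twist": 0,"jaw": 0.7},{"x": -0.9,"y": 0,"z": 0.4,"twist": 0,"jaw": 0.7}]'

```text
clock: 25.3
eef_pos: [0.5584, -0.3395, 0.1897]
tool_rot: [-0.484, 0.502, 0.501, 0.512]
ft_force: [5.9, -3.3, -12.3]
grip_width: 0.0085
```

Run:
```python
from h import *
np.set_printoptions(precision=4,suppress=True)
snap('wrist','w30');o=bot.get_obs();print(o['eef_pos'],o['ft_force'],o['grip_width'])
P=cloud('w30')
for v in range(225,300,6):
  c=P[v,266:292];print(v,[(266+i,c[i].round(3).tolist()) for i in range(0,26,4)])
```

```text
[ 0.5585 -0.3395  0.1897] [  5.2012  -2.2395 -11.4096] 0.008774606607393712
225 [(266, [nan, nan, nan]), (270, [0.598, -0.344, 0.015]), (274, [0.557, -0.34, 0.139]), (278, [0.557, -0.337, 0.14]), (282, [0.599, -0.33, 0.016]), (286, [nan, nan, nan]), (290, [0.599, -0.321, 0.015])]
231 [(266, [0.605, -0.349, 0.015]), (270, [0.606, -0.344, 0.013]), (274, [0.56, -0.34, 0.144]), (278, [0.56, -0.337, 0.143]), (282, [0.606, -0.33, 0.015]), (286, [0.606, -0.326, 0.014]), (290, [0.607, -0.321, 0.014])]
237 [(266, [0.612, -0.349, 0.016]), (270, [0.541, -0.342, 0.204]), (274, [nan, nan, nan]), (278, [0.541, -0.338, 0.204]), (282, [0.541, -0.336, 0.204]), (286, [0.541, -0.334, 0.205]), (290, [0.613, -0.321, 0.016])]
243 [(266, [0.546, -0.344, 0.199]), (270, [0.543, -0.342, 0.206]), (274, [0.543, -0.34, 0.208]), (278, [0.543, -0.338, 0.207]), (282, [0.543, -0.336, 0.207]), (286, [0.544, -0.335, 0.206]), (290, [0.547, -0.332, 0.198])]
249 [(266, [0.546, -0.344, 0.206]), (270, [0.545, -0.342, 0.209]), (274, [0.545, -0.34, 0.21]), (278, [0.545, -0.338, 0.21]), (282, [0.545, -0.337, 0.209]), (286, [0
[... 1122 characters left out ...]
07]), (290, [0.551, -0.334, 0.227])]
285 [(266, [0.553, -0.344, 0.226]), (270, [0.566, -0.343, 0.204]), (274, [0.566, -0.341, 0.205]), (278, [0.566, -0.339, 0.204]), (282, [0.566, -0.337, 0.205]), (286, [0.566, -0.335, 0.205]), (290, [0.554, -0.334, 0.227])]
291 [(266, [0.556, -0.344, 0.226]), (270, [0.572, -0.343, 0.199]), (274, [0.571, -0.341, 0.202]), (278, [0.571, -0.339, 0.202]), (282, [0.572, -0.337, 0.201]), (286, [0.573, -0.335, 0.2]), (290, [0.557, -0.334, 0.226])]
297 [(266, [0.559, -0.344, 0.227]), (270, [0.579, -0.343, 0.195]), (274, [0.576, -0.341, 0.199]), (278, [0.576, -0.339, 0.199]), (282, [0.578, -0.337, 0.197]), (286, [0.578, -0.335, 0.196]), (290, [0.559, -0.334, 0.226])]
```

View pics/w30.png

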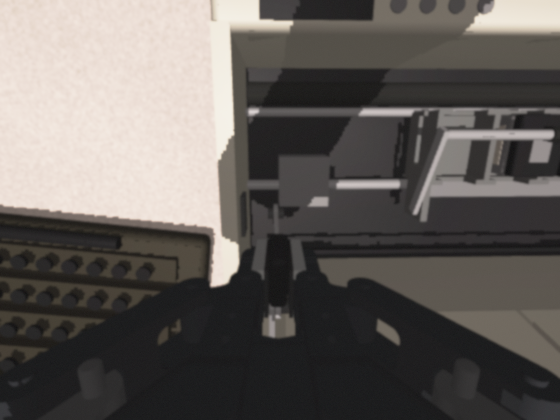

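Call:
step_arm --series '[{"x": -0.4,"y": 0,"z": -0.1,"twist": 0,"jaw": 0.7},{"x": -0.8,"y": 0,"z": -0.1,"twist": 0,"jaw": 0.7},{"x": -1.2,"y": 0,"z": -0.2,"twist": 0,"jaw": 0.7},{"x": -1.5,"y": 0,"z": -0.25,"twist": 0,"jaw": 0.7},{"x": -1.5,"y": 0,"z": -0.25,"twist": 0,"jaw": 0.7}]'

```text
clock: 25.77
eef_pos: [0.5475, -0.3393, 0.1895]
tool_rot: [-0.487, 0.5, 0.499, 0.514]
ft_force: [8.7, 0.4, 1.1]
grip_width: 0.0086
```

Run:
```python
from h import *
np.set_printoptions(precision=4,suppress=True)
snap('wrist','w31');o=bot.get_obs();print(o['eef_pos'],o['ft_force'],o['grip_width'])
P=cloud('w31')
for v in range(225,312,6):
  c=P[v,274:283];print(v,[(274+i,c[i].round(3).tolist()) for i in range(0,9,4)])
```

```text
[ 0.5476 -0.3393  0.1895] [ 7.46   -0.4582  2.0893] 0.008426746120743333
225 [(274, [0.55, -0.34, 0.13]), (278, [0.552, -0.337, 0.125]), (282, [0.552, -0.334, 0.125])]
231 [(274, [0.552, -0.34, 0.135]), (278, [0.553, -0.337, 0.135]), (282, [0.597, -0.33, 0.015])]
237 [(274, [0.531, -0.34, 0.201]), (278, [0.532, -0.338, 0.2]), (282, [0.532, -0.336, 0.2])]
243 [(274, [0.533, -0.34, 0.204]), (278, [0.533, -0.338, 0.205]), (282, [0.533, -0.336, 0.205])]
249 [(274, [0.535, -0.34, 0.206]), (278, [0.535, -0.338, 0.208]), (282, [0.535, -0.336, 0.207])]
255 [(274, [0.536, -0.34, 0.212]), (278, [0.536, -0.338, 0.21]), (282, [nan, nan, nan])]
261 [(274, [0.538, -0.34, 0.214]), (278, [0.538, -0.338, 0.214]), (282, [0.538, -0.337, 0.213])]
267 [(274, [0.541, -0.34, 0.213]), (278, [0.542, -0.338, 0.212]), (282, [0.541, -0.337, 0.213])]
273 [(274, [0.545, -0.34, 0.21]), (278, [0.545, -0.339, 0.212]), (282, [0.545, -0.337, 0.212])]
279 [(274, [0.549, -0.341, 0.209]), (278, [0.549, -0.339, 0.21]), (282, [0.549, -0.337, 0.21])]
285 [(274, [0.553, -0.341, 0.208]), (278, [0.553, -0.339, 0.208]), (282, [0.553, -0.337, 0.208])]
291 [(274, [0.558, -0.341, 0.206]), (278, [0.558, -0.339, 0.206]), (282, [0.558, -0.337, 0.205])]
297 [(274, [0.563, -0.341, 0.202]), (278, [0.562, -0.339, 0.203]), (282, [0.563, -0.337, 0.202])]
303 [(274, [0.568, -0.341, 0.201]), (278, [0.568, -0.339, 0.2]), (282, [0.568, -0.337, 0.2])]
309 [(274, [0.573, -0.341, 0.198]), (278, [0.573, -0.339, 0.198]), (282, [0.573, -0.337, 0.198])]
```

View pics/w31.png

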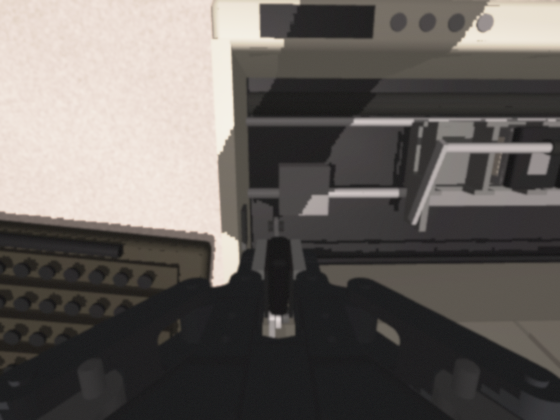

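Call:
step_arm --series '[{"x": -0.4,"y": 0,"z": -0.1,"twist": 0,"jaw": 0.7},{"x": -0.9,"y": 0,"z": -0.2,"twist": 0,"jaw": 0.7},{"x": -0.9,"y": 0,"z": -0.2,"twist": 0,"jaw": 0.7},{"x": -0.9,"y": 0,"z": -0.2,"twist": 0,"jaw": 3.5},{"x": -0.9,"y": 0,"z": -0.2,"twist": 0,"jaw": 3.5},{"x": -0.9,"y": 0,"z": -0.2,"twist": 0,"jaw": 3.5},{"x": -0.9,"y": 0,"z": 3,"twist": 0,"jaw": 3.5},{"x": -1.5,"y": 0,"z": 7,"twist": 0,"jaw": 3.5},{"x": -3,"y": 0,"z": 11,"twist": 0,"jaw": 3.5},{"x": -4,"y": 0,"z": 13,"twist": 0,"jaw": 3.5}]'

```text
clock: 26.65
eef_pos: [0.5072, -0.3394, 0.3241]
tool_rot: [-0.488, 0.499, 0.498, 0.514]
ft_force: [0.9, -0.4, 0.5]
grip_width: 0.0351
```

Run:
```python
from h import *
np.set_printoptions(precision=4,suppress=True)
o=bot.get_obs();print(o['eef_pos'],o['ft_force'],Ro.from_quat(o['tool_rot']).as_matrix())
snap('wrist','w32');snap('scene','s32')
P=cloud('w32')
m=(abs(P[...,1]+.339)<.006)&(P[...,2]>.13)&(P[...,2]<.23)&(P[...,0]>.5)
for v in np.where(m.any(1))[0][::5]: u=np.where(m[v])[0];print(v,u[0],u[-1],P[v,u[len(u)//2]])
```

```text
[ 0.5072 -0.3394  0.3241] [ 0.9063 -0.364   0.5469] [[ 0.0063 -0.9996  0.0278]
 [ 0.0243  0.0279  0.9993]
 [-0.9997 -0.0056  0.0245]]
220 273 280 [ 0.5265 -0.3367  0.2019]
225 272 281 [ 0.5298 -0.3369  0.2069]
230 272 281 [ 0.5326 -0.3371  0.2131]
235 272 281 [ 0.5383 -0.3373  0.211 ]
240 272 281 [ 0.5438 -0.3374  0.2098]
245 272 281 [ 0.5503 -0.3375  0.2065]
250 272 281 [ 0.5569 -0.3377  0.2036]
255 272 281 [ 0.5633 -0.3378  0.2012]
260 272 281 [ 0.5704 -0.3379  0.1977]
265 271 281 [ 0.5774 -0.3391  0.1949]
270 272 277 [ 0.5825 -0.3403  0.1958]
275 272 274 [ 0.5848 -0.3425  0.2019]
280 272 274 [ 0.5896 -0.3427  0.2033]
285 272 281 [ 0.6292 -0.3386  0.1465]
290 272 281 [ 0.6317 -0.3388  0.1537]
295 272 282 [ 0.6327 -0.339   0.163 ]
300 272 282 [ 0.6331 -0.3392  0.1725]
305 272 282 [ 0.6343 -0.3394  0.1805]
310 272 283 [ 0.6357 -0.3385  0.1878]
315 272 283 [ 0.6365 -0.3387  0.1955]
320 273 283 [ 0.6378 -0.3379  0.2021]
325 275 283 [ 0.6385 -0.3381  0.2092]
330 275 284 [ 0.6286 -0.3364  0.2294]
335 275 284 [ 0.6391 -0.3345  0.2236]
```

View pics/w32.png

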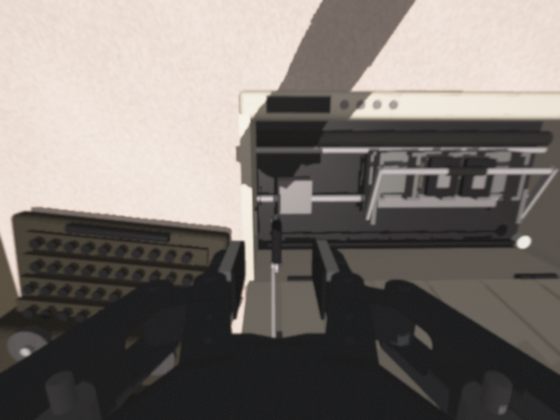

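View pics/s32.png

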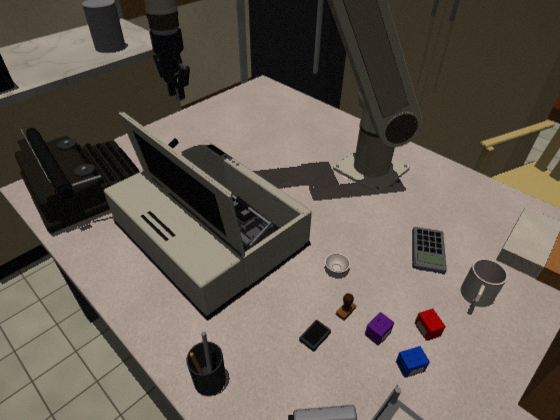

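Call:
step_arm --series '[{"x": 0,"y": 0,"z": 3,"twist": 6.5,"jaw": 5},{"x": 0,"y": 3,"z": 5,"twist": 13,"jaw": 5},{"x": 0,"y": 6,"z": 7,"twist": 20,"jaw": 5},{"x": 0,"y": 9,"z": 8,"twist": 27,"jaw": 5},{"x": 1,"y": 12,"z": 8,"twist": 34,"jaw": 5},{"x": 1,"y": 15,"z": 8,"twist": 41,"jaw": 5},{"x": 2,"y": 18,"z": 8,"twist": 48,"jaw": 5},{"x": 2,"y": 21,"z": 8,"twist": 55,"jaw": 5},{"x": 3,"y": 24,"z": 8,"twist": 62,"jaw": 5},{"x": 3,"y": 27,"z": 8,"twist": 69,"jaw": 5}]'

```text
clock: 27.58
eef_pos: [0.5378, -0.0686, 0.4037]
tool_rot: [-0.686, 0.132, 0.702, 0.142]
ft_force: [-0.4, -0.3, -0.7]
grip_width: 0.0502
```

Call:
step_arm --series '[{"x": 1,"y": 1,"z": 0,"twist": 7,"jaw": 5},{"x": 3,"y": 2,"z": 0,"twist": 14,"jaw": 5},{"x": 5,"y": 2,"z": 0,"twist": 21,"jaw": 5},{"x": 7,"y": 2,"z": 0,"twist": 21,"jaw": 5},{"x": 7,"y": 2,"z": 0,"twist": 21,"jaw": 5},{"x": 7,"y": 2,"z": 0,"twist": 21,"jaw": 5}]'

```text
clock: 28.08
eef_pos: [0.6084, -0.0483, 0.4005]
tool_rot: [-0.696, 0.004, 0.718, 0.012]
ft_force: [0.6, 0.5, -0.3]
grip_width: 0.0503
```

Run:
```python
from h import *
np.set_printoptions(precision=4,suppress=True)
o=bot.get_obs();print(o['eef_pos'],o['joint_pos'],Ro.from_quat(o['tool_rot']).as_matrix())
snap('wrist','w33')
P=cloud('w33')
m=(P[...,2]>.25)&(P[...,2]<.36)
for v in range(100,300,20): u=np.where(m[v])[0];print(v,[(k,P[v,k].round(3).tolist()) for k in u[::max(1,len(u)//7)]])
```

```text
[ 0.6084 -0.0483  0.4005] [-0.0832  0.5528  0.911   1.9599  0.0081 -1.6314] [[-0.0302 -0.0228 -0.9993]
 [ 0.0106 -0.9997  0.0225]
 [-0.9995 -0.01    0.0304]]
100 [(np.int64(186), [0.666, -0.131, 0.329]), (np.int64(191), [0.663, -0.131, 0.329]), (np.int64(196), [0.66, -0.131, 0.329]), (np.int64(201), [0.656, -0.131, 0.33]), (np.int64(206), [0.654, -0.132, 0.325]), (np.int64(211), [0.655, -0.134, 0.298]), (np.int64(216), [0.654, -0.135, 0.284]), (np.int64(221), [0.652, -0.136, 0.27]), (np.int64(226), [0.65, -0.137, 0.252])]
120 [(np.int64(188), [0.666, -0.118, 0.33]), (np.int64(193), [0.663, -0.118, 0.33]), (np.int64(198), [0.66, -0.118, 0.328]), (np.int64(203), [0.656, -0.118, 0.33]), (np.int64(209), [0.657, -0.118, 0.305]), (np.int64(214), [0.655, -0.119, 0.291]), (np.int64(219), [0.653, -0.119, 0.279]), (np.int64(224), [0.651, -0.119, 0.261])]
140 [(np.int64(189), [0.667, -0.105, 0.329]), (np.int64(194), [0.663, -0.105, 0.33]), (np.int64(199), [0.66, -0.105, 0.329]), (np.int64(204), [0.656, -0.105, 0.33]), (np.int64(209), [0.657, -0.103, 0.307]), (np.int64(214), [0.656, -0.103, 0.29
[... 1241 characters left out ...]
 (np.int64(220), [0.657, -0.031, 0.289]), (np.int64(225), [0.655, -0.026, 0.274]), (np.int64(230), [0.653, -0.02, 0.256])]
240 [(np.int64(197), [0.669, -0.028, 0.329]), (np.int64(202), [0.665, -0.029, 0.33]), (np.int64(207), [0.661, -0.028, 0.328]), (np.int64(212), [0.657, -0.028, 0.329]), (np.int64(217), [0.659, -0.016, 0.301]), (np.int64(222), [0.656, -0.013, 0.292]), (np.int64(227), [0.653, -0.01, 0.287]), (np.int64(232), [0.654, 0.005, 0.25])]
260 [(np.int64(231), [0.655, 0.025, 0.258]), (np.int64(232), [0.654, 0.026, 0.255]), (np.int64(233), [0.654, 0.028, 0.25])]
280 [(np.int64(231), [0.656, 0.046, 0.262]), (np.int64(232), [0.656, 0.049, 0.257]), (np.int64(233), [0.655, 0.053, 0.251])]
```

View pics/w33.png

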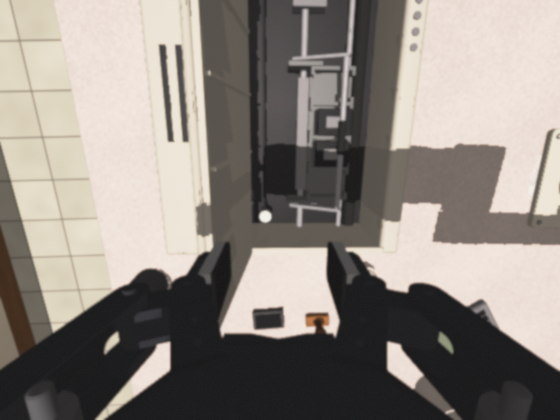

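Call:
step_arm --series '[{"x": 3,"y": 0,"z": 0,"twist": 0,"jaw": 5.5},{"x": 5.8,"y": 0,"z": -1,"twist": 0,"jaw": 5.5},{"x": 5.8,"y": 0,"z": -3,"twist": 0,"jaw": 5.5},{"x": 5.8,"y": 0,"z": -4,"twist": 0,"jaw": 5.5},{"x": 5.8,"y": 0,"z": -4,"twist": 0,"jaw": 5.5},{"x": 5.8,"y": 0,"z": -4,"twist": 0,"jaw": 5.5}]'

```text
clock: 28.63
eef_pos: [0.6644, -0.0487, 0.3624]
tool_rot: [-0.696, 0.005, 0.718, 0.012]
ft_force: [-0.3, 0.8, 1.0]
grip_width: 0.0551
```

Run:
```python
from h import *
np.set_printoptions(precision=4,suppress=True)
o=bot.get_obs();print(o['eef_pos'],o['joint_pos'],Ro.from_quat(o['tool_rot']).as_matrix()[:,0])
snap('wrist','w34')
P=cloud('w34')
for v in (200,230): print([(k,P[v,k].round(3).tolist()) for k in range(250,310,4)])
```

```text
[ 0.6644 -0.0487  0.3624] [-0.077   0.6953  1.0615  1.9676  0.0083 -1.6242] [-0.0299  0.0107 -0.9995]
[(250, [0.694, -0.019, 0.132]), (254, [0.689, -0.018, 0.131]), (258, [0.684, -0.019, 0.132]), (262, [0.678, -0.018, 0.132]), (266, [0.673, -0.018, 0.132]), (270, [0.667, -0.07, 0.33]), (274, [0.664, -0.069, 0.33]), (278, [0.662, -0.069, 0.33]), (282, [0.659, -0.069, 0.329]), (286, [0.657, -0.069, 0.329]), (290, [0.646, -0.034, 0.196]), (294, [0.636, -0.018, 0.136]), (298, [0.624, 0.002, 0.06]), (302, [0.613, 0.014, 0.016]), (306, [0.606, 0.014, 0.016])]
[(250, [0.696, 0.024, 0.132]), (254, [0.691, 0.024, 0.13]), (258, [0.685, 0.023, 0.133]), (262, [0.68, 0.024, 0.132]), (266, [0.675, 0.024, 0.132]), (270, [0.668, -0.05, 0.331]), (274, [0.665, -0.05, 0.331]), (278, [0.662, -0.049, 0.329]), (282, [0.66, -0.049, 0.329]), (286, [0.657, -0.049, 0.33]), (290, [0.648, -0.012, 0.232]), (294, [0.637, 0.024, 0.135]), (298, [0.62, 0.067, 0.022]), (302, [0.613, 0.067, 0.022]), (306, [0.606, 0.068, 0.021])]
```

View pics/w34.png

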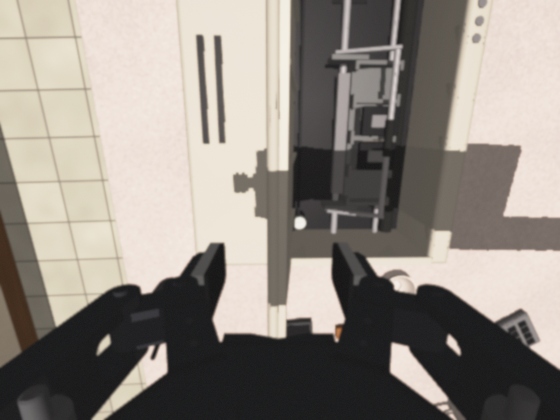

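Call:
step_arm --series '[{"x": 0,"y": 0,"z": -2,"twist": 0,"jaw": 5.5},{"x": 0,"y": 0,"z": -4,"twist": 0,"jaw": 5.5},{"x": 0,"y": 0,"z": -5.3,"twist": 0,"jaw": 5.5},{"x": 0,"y": 0,"z": -5.3,"twist": 0,"jaw": 5.5},{"x": -1,"y": 0,"z": -5.3,"twist": 0,"jaw": 5.5},{"x": -2,"y": 0,"z": -5.3,"twist": 0,"jaw": 5.5},{"x": -3,"y": 0,"z": -5.3,"twist": 0,"jaw": 5.5},{"x": -4,"y": 0,"z": -5.3,"twist": 0,"jaw": 5.5},{"x": -4.5,"y": 0,"z": -5.3,"twist": 0,"jaw": 5.5},{"x": -4.5,"y": 0,"z": -5.3,"twist": 0,"jaw": 5.5}]'

```text
clock: 29.52
eef_pos: [0.62, -0.0488, 0.3166]
tool_rot: [-0.701, 0.005, 0.713, 0.012]
ft_force: [0.1, -0.0, 0.4]
grip_width: 0.0552
```

Run:
```python
from h import *
np.set_printoptions(precision=4,suppress=True)
o=bot.get_obs();print(o['eef_pos'],o['ft_force'])
snap('wrist','w35')
P=cloud('w35')
for v in (200,250): print([(k,P[v,k].round(3).tolist()) for k in range(220,310,5)])
```

```text
[ 0.62   -0.0488  0.3166] [ 0.1312 -0.0022  0.377 ]
[(220, [0.645, -0.082, 0.33]), (225, [0.642, -0.083, 0.332]), (230, [0.64, -0.083, 0.332]), (235, [0.638, -0.082, 0.33]), (240, [0.636, -0.082, 0.33]), (245, [0.634, -0.082, 0.329]), (250, [0.638, -0.063, 0.258]), (255, [0.638, -0.05, 0.206]), (260, [0.643, -0.001, 0.017]), (265, [0.635, 0.0, 0.014]), (270, [0.627, 0.0, 0.016]), (275, [0.619, 0.0, 0.015]), (280, [0.612, 0.001, 0.016]), (285, [0.604, 0.001, 0.015]), (290, [0.596, 0.001, 0.015]), (295, [0.588, 0.001, 0.015]), (300, [0.58, 0.001, 0.016]), (305, [0.572, 0.002, 0.015])]
[(220, [0.646, -0.058, 0.331]), (225, [0.644, -0.058, 0.331]), (230, [0.642, -0.058, 0.332]), (235, [0.639, -0.058, 0.331]), (240, [0.637, -0.057, 0.329]), (245, [0.635, -0.057, 0.329]), (250, [0.639, -0.029, 0.267]), (255, [0.638, -0.013, 0.231]), (260, [0.644, 0.066, 0.057]), (265, [0.637, 0.067, 0.055]), (270, [0.629, 0.068, 0.054]), (275, [0.622, 0.067, 0.057]), (280, [0.614, 0.067, 0.057]), (285, [0.607, 0.068, 0.057]), (290, [0.599, 0.068, 0.056]), (295, [0.591, 0.069, 0.055]), (300, [0.584, 0.069, 0.056]), (305, [0.576, 0.068, 0.057])]
```

View pics/w35.png

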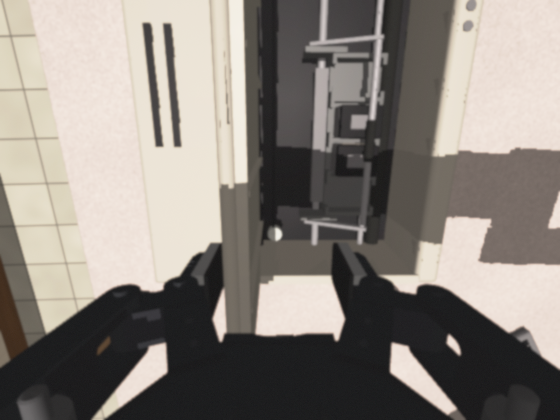

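Call:
step_arm --series '[{"x": -0.8,"y": 0,"z": -0.5,"twist": 0,"jaw": 5.5},{"x": -1.8,"y": 0,"z": -0.8,"twist": 0,"jaw": 5.5},{"x": -2.8,"y": 0,"z": -1,"twist": 0,"jaw": 5.5},{"x": -3.8,"y": 0,"z": -1.3,"twist": 0,"jaw": 5.5},{"x": -4.8,"y": 0,"z": -1.6,"twist": 0,"jaw": 5.5},{"x": -5.8,"y": 0,"z": -2.0,"twist": 0,"jaw": 5.5},{"x": -6.8,"y": 0,"z": -2.4,"twist": 0,"jaw": 5.5},{"x": -7.8,"y": 0,"z": -2.8,"twist": 0,"jaw": 5.5},{"x": -8.8,"y": 0,"z": -3.2,"twist": 0,"jaw": 5.5},{"x": -9.6,"y": 0,"z": -3.6,"twist": 0,"jaw": 5.5}]'

```text
clock: 30.4
eef_pos: [0.5245, -0.0488, 0.2803]
tool_rot: [-0.701, 0.005, 0.713, 0.012]
ft_force: [2.2, 0.9, 0.6]
grip_width: 0.0553
```

Run:
```python
from h import *
np.set_printoptions(precision=4,suppress=True)
o=bot.get_obs();print(o['eef_pos'],o['ft_force'])
snap('wrist','w36');snap('scene','s36')
P=cloud('w36')
for v in (150,200): print([(k,P[v,k].round(3).tolist()) for k in range(100,290,10)])
```

```text
[ 0.5245 -0.0488  0.2803] [2.2456 0.8969 0.5733]
[(100, [0.694, -0.094, 0.13]), (110, [0.684, -0.094, 0.131]), (120, [0.674, -0.094, 0.131]), (130, [0.664, -0.094, 0.132]), (140, [0.655, -0.093, 0.131]), (150, [0.646, -0.093, 0.13]), (160, [0.619, -0.096, 0.174]), (170, [0.601, -0.098, 0.204]), (180, [0.586, -0.1, 0.227]), (190, [0.574, -0.101, 0.245]), (200, [0.565, -0.102, 0.26]), (210, [0.556, -0.103, 0.275]), (220, [0.549, -0.104, 0.285]), (230, [0.543, -0.104, 0.293]), (240, [0.538, -0.105, 0.301]), (250, [0.534, -0.105, 0.302]), (260, [0.53, -0.104, 0.297]), (270, [0.528, -0.087, 0.093]), (280, [0.517, -0.087, 0.092])]
[(100, [nan, nan, nan]), (110, [0.693, -0.044, 0.131]), (120, [0.683, -0.044, 0.132]), (130, [0.672, -0.043, 0.132]), (140, [0.662, -0.043, 0.132]), (150, [0.651, -0.043, 0.133]), (160, [0.635, -0.047, 0.15]), (170, [0.611, -0.057, 0.189]), (180, [0.593, -0.064, 0.217]), (190, [0.58, -0.068, 0.238]), (200, [0.569, -0.073, 0.255]), (210, [0.559, -0.077, 0.271]), (220, [0.552, -0.079, 0.281]), (230, [0.545, -0.082, 0.292]), (240, [0.539, -0.084, 0.301]), (250, [0.535, -0.084, 0.302]), (260, [0.531, -0.082, 0.297]), (270, [0.531, -0.018, 0.048]), (280, [0.517, -0.017, 0.048])]
```

View pics/w36.png

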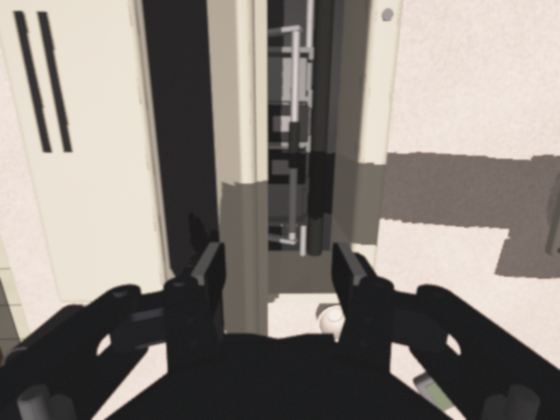

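View pics/s36.png

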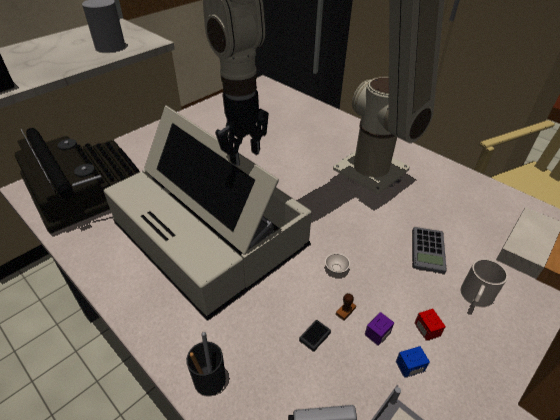

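Call:
step_arm --series '[{"x": 0.3,"y": 0,"z": 3,"twist": 0,"jaw": 5.5},{"x": 0.3,"y": 0,"z": 6,"twist": 0,"jaw": 4},{"x": 2,"y": 0,"z": 8,"twist": 0,"jaw": 1},{"x": 5,"y": 0,"z": 8,"twist": 0,"jaw": 0},{"x": 5.3,"y": 0,"z": 6,"twist": 0,"jaw": 0},{"x": 5.3,"y": 0,"z": 3.5,"twist": 0,"jaw": 0},{"x": 5.3,"y": 0,"z": 2.5,"twist": 0,"jaw": 0},{"x": 5.3,"y": 0,"z": 2.5,"twist": 0,"jaw": 0}]'

```text
clock: 31.17
eef_pos: [0.5753, -0.0491, 0.3014]
tool_rot: [-0.697, 0.005, 0.717, 0.012]
ft_force: [-1.0, 0.4, -0.8]
grip_width: -0.0001
```

Run:
```python
from h import *
np.set_printoptions(precision=4,suppress=True)
o=bot.get_obs();print(o['eef_pos'],o['ft_force'],Ro.from_quat(o['tool_rot']).as_matrix()[:,0])
snap('wrist','w37')
P=cloud('w37')
for v in (150,200): print([(k,P[v,k].round(3).tolist()) for k in range(220,360,10)])
```

```text
[ 0.5753 -0.0491  0.3014] [-1.0079  0.4342 -0.8119] [-0.0281  0.0095 -0.9996]
[(220, [0.624, -0.093, 0.165]), (230, [0.612, -0.094, 0.184]), (240, [0.602, -0.095, 0.2]), (250, [0.592, -0.096, 0.215]), (260, [0.584, -0.097, 0.227]), (270, [0.577, -0.098, 0.238]), (280, [0.57, -0.099, 0.248]), (290, [0.564, -0.099, 0.259]), (300, [0.559, -0.1, 0.267]), (310, [0.554, -0.1, 0.275]), (320, [0.549, -0.101, 0.28]), (330, [0.545, -0.101, 0.287]), (340, [0.541, -0.102, 0.293]), (350, [0.537, -0.102, 0.299])]
[(220, [0.628, -0.044, 0.161]), (230, [0.616, -0.048, 0.18]), (240, [0.604, -0.052, 0.198]), (250, [0.594, -0.056, 0.213]), (260, [0.586, -0.059, 0.226]), (270, [0.578, -0.062, 0.237]), (280, [0.571, -0.064, 0.248]), (290, [0.565, -0.067, 0.258]), (300, [0.559, -0.069, 0.267]), (310, [0.554, -0.071, 0.276]), (320, [0.549, -0.072, 0.282]), (330, [0.545, -0.074, 0.29]), (340, [0.54, -0.075, 0.295]), (350, [0.537, -0.077, 0.3])]
```

View pics/w37.png

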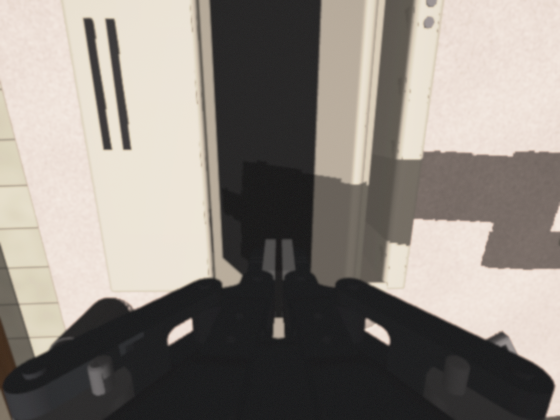

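Call:
step_arm --series '[{"x": -0.6,"y": 0,"z": -0.8,"twist": 0,"jaw": 0},{"x": -1.1,"y": 0,"z": -1.6,"twist": 0,"jaw": 0},{"x": -2.1,"y": 0,"z": -2.3,"twist": 0,"jaw": 0},{"x": -3.0,"y": 0,"z": -3.0,"twist": 0,"jaw": 0},{"x": -3.8,"y": 0,"z": -3.7,"twist": 0,"jaw": 0},{"x": -4.6,"y": 0,"z": -4.4,"twist": 0,"jaw": 0},{"x": -5.3,"y": 0,"z": -5.2,"twist": 0,"jaw": 0},{"x": -6.0,"y": 0,"z": -6.1,"twist": 0,"jaw": 0}]'

```text
clock: 31.88
eef_pos: [0.517, -0.0493, 0.2451]
tool_rot: [-0.7, 0.006, 0.714, 0.012]
ft_force: [-0.3, 1.0, 2.4]
grip_width: -0.0002
```

Run:
```python
from h import *
np.set_printoptions(precision=4,suppress=True)
o=bot.get_obs();print(o['eef_pos'],o['ft_force'],Ro.from_quat(o['tool_rot']).as_matrix()[:,0])
snap('wrist','w38')
P=cloud('w38')
for v in (150,200): print([(k,P[v,k].round(3).tolist()) for k in range(200,400,10)])
```

```text
[ 0.517  -0.0493  0.2451] [-0.3076  1.0278  2.4022] [-0.0199  0.0088 -0.9998]
[(200, [0.563, -0.101, 0.2]), (210, [0.555, -0.101, 0.207]), (220, [0.548, -0.101, 0.213]), (230, [0.542, -0.102, 0.218]), (240, [0.535, -0.102, 0.224]), (250, [0.529, -0.102, 0.229]), (260, [0.524, -0.102, 0.232]), (270, [0.519, -0.103, 0.237]), (280, [0.514, -0.103, 0.242]), (290, [0.509, -0.103, 0.245]), (300, [0.504, -0.103, 0.248]), (310, [0.5, -0.103, 0.251]), (320, [0.496, -0.104, 0.255]), (330, [0.492, -0.104, 0.258]), (340, [0.488, -0.104, 0.26]), (350, [0.481, -0.103, 0.251]), (360, [0.44, -0.091, 0.127]), (370, [0.432, -0.092, 0.131]), (380, [0.424, -0.091, 0.132]), (390, [0.415, -0.091, 0.132])]
[(200, [0.566, -0.068, 0.2]), (210, [0.559, -0.069, 0.205]), (220, [0.551, -0.071, 0.211]), (230, [0.544, -0.072, 0.217]), (240, [0.537, -0.073, 0.223]), (250, [0.531, -0.075, 0.229]), (260, [0.525, -0.075, 0.232]), (270, [0.519, -0.077, 0.238]), (280, [0.514, -0.077, 0.241]), (290, [0.509, -0.078, 0.244]), (300, [0.504, -0.079, 0.248]), (310, [0.5, -0.08, 0.252]), (320, [0.496, -0.08, 0.255]), (330, [0.492, -0.081, 0.258]), (340, [0.487, -0.081, 0.259]), (350, [0.442, -0.041, 0.109]), (360, [0.439, -0.047, 0.131]), (370, [0.43, -0.047, 0.132]), (380, [0.42, -0.046, 0.131]), (390, [0.356, -0.01, -0.0])]
```

View pics/w38.png

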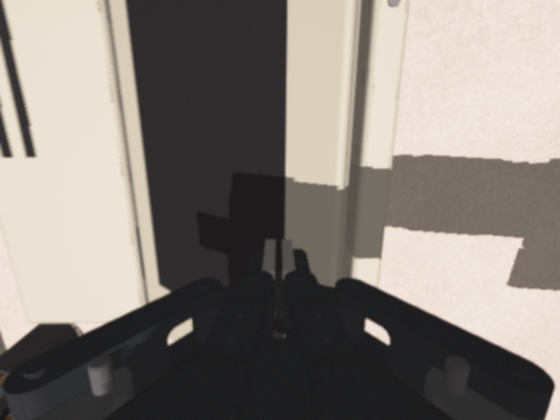

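Call:
step_arm --series '[{"x": -0.9,"y": 0,"z": -1.2,"twist": 0,"jaw": 0},{"x": -1.6,"y": 0,"z": -2.3,"twist": 0,"jaw": 0},{"x": -2.0,"y": 0,"z": -3.4,"twist": 0,"jaw": 0},{"x": -2.5,"y": 0,"z": -4.6,"twist": 0,"jaw": 0},{"x": -2.9,"y": 0,"z": -5.7,"twist": 0,"jaw": 0},{"x": -3.3,"y": 0,"z": -6.9,"twist": 0,"jaw": 0},{"x": -3.5,"y": 0,"z": -8.1,"twist": 0,"jaw": 0},{"x": -3.7,"y": 0,"z": -9.2,"twist": 0,"jaw": 0},{"x": -3.7,"y": 0,"z": -9.2,"twist": 0,"jaw": 0}]'

```text
clock: 32.68
eef_pos: [0.4774, -0.0493, 0.1507]
tool_rot: [-0.698, 0.006, 0.716, 0.012]
ft_force: [-0.3, -0.4, 0.0]
grip_width: -0.0002
```

Run:
```python
from h import *
np.set_printoptions(precision=4,suppress=True)
o=bot.get_obs();print(o['eef_pos'],o['ft_force'],Ro.from_quat(o['tool_rot']).as_matrix()[:,0])
snap('wrist','w39')
P=cloud('w39')
for v in (150,200): print([(k,P[v,k].round(3).tolist()) for k in range(180,400,12)])
```

```text
[ 0.4774 -0.0493  0.1507] [-0.3428 -0.3603  0.0391] [-0.0264  0.009  -0.9996]
[(180, [0.524, -0.104, 0.145]), (192, [0.518, -0.104, 0.143]), (204, [0.512, -0.104, 0.145]), (216, [0.506, -0.104, 0.145]), (228, [0.5, -0.104, 0.146]), (240, [0.494, -0.103, 0.146]), (252, [0.488, -0.103, 0.147]), (264, [0.482, -0.103, 0.147]), (276, [0.476, -0.103, 0.148]), (288, [0.47, -0.103, 0.148]), (300, [0.464, -0.103, 0.148]), (312, [0.458, -0.103, 0.148]), (324, [0.452, -0.103, 0.149]), (336, [0.447, -0.102, 0.149]), (348, [0.436, -0.101, 0.132]), (360, [0.429, -0.1, 0.132]), (372, [0.423, -0.1, 0.132]), (384, [0.416, -0.1, 0.131]), (396, [0.353, -0.087, 0.001])]
[(180, [0.527, -0.078, 0.143]), (192, [0.521, -0.078, 0.143]), (204, [0.514, -0.078, 0.145]), (216, [0.508, -0.078, 0.146]), (228, [0.502, -0.078, 0.146]), (240, [0.495, -0.078, 0.146]), (252, [0.489, -0.078, 0.146]), (264, [0.483, -0.078, 0.147]), (276, [0.477, -0.078, 0.147]), (288, [0.47, -0.077, 0.147]), (300, [0.464, -0.077, 0.147]), (312, [0.458, -0.077, 0.149]), (324, [0.452, -0.077, 0.148]), (336, [0.446, -0.077, 0.149]), (348, [0.435, -0.072, 0.132]), (360, [0.428, -0.072, 0.133]), (372, [0.421, -0.072, 0.132]), (384, [0.413, -0.071, 0.13]), (396, [0.348, -0.035, 0.0])]
```

View pics/w39.png

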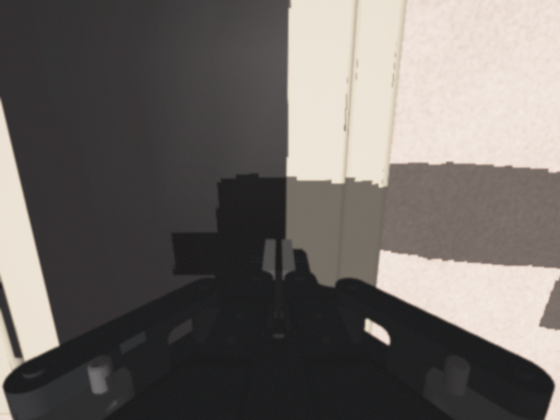

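Call:
step_arm --series '[{"x": -0.5,"y": 0,"z": -0.4,"twist": 0,"jaw": 0},{"x": -0.8,"y": 0,"z": -0.8,"twist": 0,"jaw": 0},{"x": -0.8,"y": 0,"z": -1.2,"twist": 0,"jaw": 0},{"x": -0.8,"y": 0,"z": -1.6,"twist": 0,"jaw": 0},{"x": -0.8,"y": 0,"z": -1.9,"twist": 0,"jaw": 0},{"x": -0.8,"y": 0,"z": -2.2,"twist": 0,"jaw": 0},{"x": -0.8,"y": 0,"z": -2.2,"twist": 0,"jaw": 0},{"x": -0.8,"y": 0,"z": -2.2,"twist": 0,"jaw": 0}]'

```text
clock: 33.4
eef_pos: [0.4706, -0.0495, 0.1357]
tool_rot: [-0.7, 0.006, 0.714, 0.011]
ft_force: [-13.2, 1.4, 40.5]
grip_width: 0.0002
```

Run:
```python
from h import *
np.set_printoptions(precision=4,suppress=True)
o=bot.get_obs();print(o['eef_pos'],o['ft_force'],Ro.from_quat(o['tool_rot']).as_matrix()[:,0])
snap('wrist','w40')
P=cloud('w40')
for v in (120,200): print([(k,P[v,k].round(4).tolist()) for k in range(150,400,14)])
```

```text
[ 0.4706 -0.0495  0.1357] [-13.1861   1.3741  40.4674] [-0.0201  0.0081 -0.9998]
[(150, [0.5273, -0.1188, 0.1361]), (164, [0.5204, -0.1186, 0.1373]), (178, [0.5143, -0.1185, 0.1362]), (192, [0.5078, -0.1183, 0.1366]), (206, [0.5012, -0.1182, 0.1374]), (220, [0.4949, -0.118, 0.1363]), (234, [0.4884, -0.1179, 0.1361]), (248, [0.4818, -0.1177, 0.1375]), (262, [0.4754, -0.1176, 0.1367]), (276, [0.4688, -0.1174, 0.136]), (290, [0.4623, -0.1172, 0.1364]), (304, [0.4557, -0.1171, 0.136]), (318, [0.4493, -0.1169, 0.1368]), (332, [0.4426, -0.1168, 0.1365]), (346, [0.4349, -0.1166, 0.132]), (360, [0.4284, -0.1165, 0.1328]), (374, [0.4211, -0.1163, 0.1314]), (388, [0.4141, -0.1161, 0.1311])]
[(150, [0.5322, -0.081, 0.1374]), (164, [0.5255, -0.0806, 0.1369]), (178, [0.5185, -0.0805, 0.1371]), (192, [0.5118, -0.0801, 0.1366]), (206, [0.5048, -0.08, 0.1368]), (220, [0.498, -0.0796, 0.136]), (234, [0.4908, -0.0796, 0.1371]), (248, [0.4839, -0.0793, 0.1365]), (262, [0.4769, -0.0793, 0.1374]), (276, [0.4699, -0.0784, 0.1348]), (290, [0.4628, -0.0783, 0.1353]), (304, [0.4557, -0.0783, 0.136]), (318, [0.4485, -0.0779, 0.1353]), (332, [0.4412, -0.0774, 0.1343]), (346, [0.4333, -0.0765, 0.1315]), (360, [0.4262, -0.0765, 0.1324]), (374, [0.4186, -0.0761, 0.1316]), (388, [0.3578, -0.0404, 0.0009])]
```

Call:
step_arm --series '[{"x": 0,"y": 0,"z": 0.7,"twist": 0,"jaw": 0},{"x": 0,"y": 0,"z": 2,"twist": 0,"jaw": 0},{"x": 0,"y": 0,"z": 5,"twist": 0,"jaw": 0},{"x": 0,"y": 0,"z": 9,"twist": 0,"jaw": 0},{"x": 0,"y": 0,"z": 13,"twist": 0,"jaw": 0},{"x": 0,"y": 0,"z": 15,"twist": 0,"jaw": 0},{"x": 0,"y": 0,"z": 15,"twist": 0,"jaw": 0},{"x": 0,"y": 0,"z": 15,"twist": 0,"jaw": 0}]'

```text
clock: 34.12
eef_pos: [0.4713, -0.0496, 0.2867]
tool_rot: [-0.701, 0.006, 0.713, 0.011]
ft_force: [-0.6, -0.9, -0.3]
grip_width: 0.0002
```

Run:
```python
from h import *
np.set_printoptions(precision=4,suppress=True)
o=bot.get_obs();print(o['eef_pos'],o['ft_force'])
snap('wrist','w41');snap('scene','s41')
for f in('w41','s41'):
  P=cloud(f).reshape(-1,3);m=(abs(P[:,2]-.134)<.008)&(P[:,0]>.40)&(P[:,0]<.72)&(P[:,1]>-.36)&(P[:,1]<.06);Q=P[m]
  for x in np.arange(.41,.72,.02):
    s=Q[abs(Q[:,0]-x)<.006]; 
    if len(s)>5: print(f,round(x,2),np.median(s[:,2]),len(s))
```

```text
[ 0.4713 -0.0496  0.2867] [-0.5578 -0.9224 -0.3054]
w41 0.41 0.13104542950179732 1426
w41 0.43 0.1318237855871842 3269
w41 0.45 0.1359509440937175 3033
w41 0.47 0.1362851748000466 2955
w41 0.49 0.13658652850011938 3079
w41 0.51 0.13652598860599338 3394
w41 0.53 0.13650820092755223 3492
w41 0.55 0.13650791852160443 3398
w41 0.57 0.13645577436501732 3497
w41 0.59 0.13644860787284474 3556
w41 0.61 0.13604656406133947 3480
w41 0.63 0.135691192368688 3305
w41 0.65 0.13115824553513467 3739
w41 0.67 0.13170591290053485 3557
w41 0.69 0.13166683143418598 3539
w41 0.71 0.13163739081218656 3327
s41 0.41 0.13092163836987164 103
s41 0.43 0.1316632430383017 374
s41 0.45 0.13560065844822164 373
s41 0.47 0.13612011567134685 382
s41 0.49 0.1361468686954589 394
s41 0.51 0.1363563454219889 421
s41 0.53 0.13622872963203506 445
s41 0.55 0.13613939863029026 433
s41 0.57 0.13626431086259497 449
s41 0.59 0.13623895470737463 478
s41 0.61 0.13606271580861312 496
s41 0.63 0.13546840654308578 508
s41 0.65 0.1314616897783908 402
s41 0.67 0.13165838559144183 536
s41 0.69 0.1317798871807203 529
s41 0.71 0.13167471901308836 556
```

View pics/s41.png

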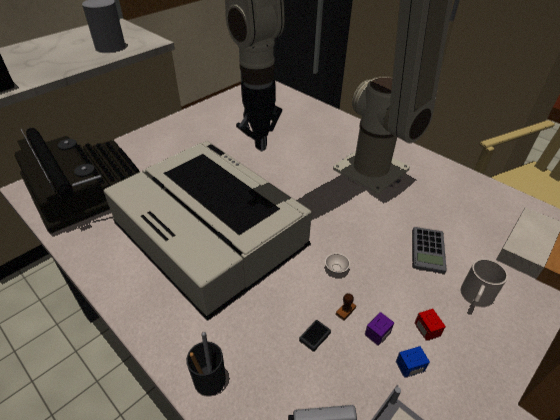

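View pics/w41.png

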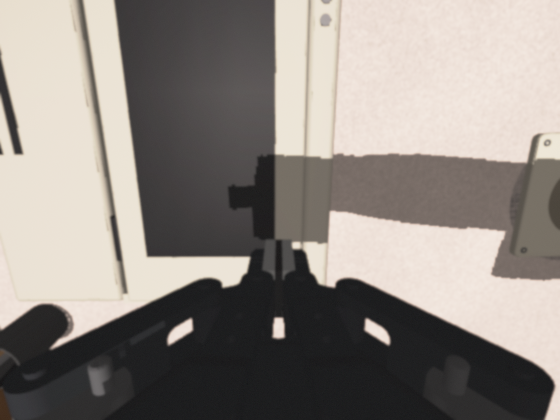

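The cover is level (136 mm everywhere, no slope) and the gripper is clear of everything, so I'm handing in.

Run:
```python
from h import *
print(bot.get_obs()['joint_vel']);print(bot.job_done())
```

```text
[ 0.00075745  0.01130104 -0.01600966  0.00083294  0.00090539 -0.00066968]
the job is handed in; nothing more can be done
None
```

The job is handed in at about 34 s of the 210 s allowed, with every step done in order. No verdict was reported. I found two ink tanks on the table.

- **Clamp up:** I swung the lever up and back. From the bar's position that is about 1.46 rad, not the full 1.6, against the 1.35 needed.
- **Tanks:** I stood one in bay 3 and the other in bay 2. Both tops measured at seated height, and both centres were within about 1.5 mm of where I measured the bays to be.
- **Clamp down:** I pressed it to its stop. The bar centre measured 99 mm above the table, which matches fully down. Near the end the fingertips slipped to the front of the bar, but it stayed down after I moved away.
- **Stay:** I pulled the knee tab about 23 mm. It needed to move almost straight towards the robot rather than along the 53 degree line. The knee bend was well past centre, about 0.5 rad or more from the arm angles, with the cover still near upright.
- **Cover:** I lowered it slowly, planning each move at under 1 rad/s, and pressed it shut. In both the wrist and scene cameras it then measured level, with no slope from front to back.

**Last checks:** the gripper was about 15 cm above the cover and touching nothing. The stamp, pad and dish looked in place in the last scene picture.

**Doubts:**
- The last push on the cover reached about 40 N at the wrist, through the fingertips; the 40 N limit applies to the arm or the gripper's body.
- The tanks and clamp cannot be seen under the closed cover, so their last check was before it went down.
- The camera calibrations disagreed by 2–4 mm, so I relied on the wrist camera.

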